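# Lock a dish holder onto the imaging stage and start the scan

### The job

Take the blue dish holder out of the grey rack, set it down on the pale green mat, let go and take it again with a new grip, then lower its keyhole over the brass screw on the imaging stage and slide it back under the screw head until it is against the fence. Then press the three keys fully down one at a time, each released before the next: first blue, then yellow, then green. Keep the holder level throughout, press no key before the holder is home, and leave the bottle, the tip box and the loose dish where they are.

Things in the scene. Friction and masses are not known exactly. Their poses are not given: they have to be found in the camera images.
- holder: loose blue block, 60 mm (own x) by 48 mm (y), 34 mm high, about 0.2 kg, a white dish (42 mm across, 5 mm high) fixed on top. An aluminium tongue, 36 mm wide, 5.5 mm thick, flush with the block's underside, runs out from its +x face (x = 30 mm) to x = 76 mm; its keyhole narrows, away from the block, to a slot. Origin: centre of the block's underside, z up. Starts in the rack, on its floor
- keyhole (a point): centre of the keyhole's wide round opening (18 mm across), on the holder's underside, 44 mm along the holder's +x from its origin. The slot, 9 mm wide, leads from it along +x to x = 66 mm
- rack: fixed grey rack: floor 140 mm (x) by 72 mm (y), 6 mm thick, with two walls along x, 80 mm long, 42 mm high over the bench, 52 mm apart, open at both ends. The holder stands in it along its x, 2 mm from each wall, so grip it by its end faces (60 mm apart; the finger on the +x side stays above the tongue). Origin: centre of its underside
- mat: fixed thin pale green mat, 150 mm (x) by 130 mm (y), 3 mm thick: set the holder's block down on its middle, tongue along the mat's x, then take it by its long sides (48 mm apart). Origin: centre of its underside
- stage: fixed low white imaging unit, 170 mm (x) by 130 mm (y), dark flat deck 50 mm above the bench. On the deck: an aluminium fence across y (70 mm wide, 8 mm thick, 30 mm high, working face at x = -45 mm, looking to +x) and a screw at x = 46 mm, y = 0. Origin: centre of its underside. The holder goes on with its x along the stage's x, tongue away from the fence
- screw (a point): centre of the top of the screw head, 11.5 mm above the deck. Head 14 mm in diameter, its underside 8 mm above the deck; shank 6 mm in diameter
- stage_home (a point): holder's origin when home: on the deck, block against the fence, 61 mm from the screw's axis (axes: the stage's). With the keyhole's wide opening over the screw the holder's origin lies 17 mm farther along the stage's +x; it then slides 17 mm along -x to get home
- panel: fixed grey key panel with white face, 190 mm (x) by 80 mm (y), 30 mm high, carrying three round keys in one row along its x, 56 mm apart; which colour is in which place varies. Origin: centre of its underside
- blue_key_top (a point): centre of the top of the blue key (diameter 26 mm, in a grey collar of 42 mm), which points up 48 mm above the bench when not pressed
- yellow_key_top (a point): centre of the top of the yellow key (diameter 26 mm, in a grey collar of 42 mm), which points up 48 mm above the bench when not pressed
- green_key_top (a point): centre of the top of the green key (diameter 26 mm, in a grey collar of 42 mm), which points up 48 mm above the bench when not pressed
- blue_key (a joint): travel of the blue key: 0 up, 0.006 m fully down (about 4 N there, 1.2 N at the start); springs back
- yellow_key (a joint): travel of the yellow key: 0 up, 0.006 m fully down (about 4 N there, 1.2 N at the start); springs back
- green_key (a joint): travel of the green key: 0 up, 0.006 m fully down (about 4 N there, 1.2 N at the start); springs back
- bottle: bystander: small bottle with orange cap, 48 mm in diameter, 85 mm high; origin: centre of its underside
- tip_box: bystander: clear box with orange lid, 72 x 92 mm, 47 mm high; origin: centre of its underside
- dish: bystander: flat white lidded dish, 56 mm in diameter, 14 mm high; origin: centre of its underside
There are look-alikes about, which are no part of the job. There is more than one size of the holder; the job needs the smallest.

How it is judged:
On the way, in this order (a step that is already met when the one before it is completed fails the run):
1. the holder stands on the mat, let go (horizontal distance between holder and mat below 0.05 m and height (world z) of holder below 0.008 m and angle between holder's own z axis and vertical below 0.1 rad and contact force between the fingers and holder below 0.1 N and linear speed of holder below 0.03 m/s), for 0.2 s.
2. the holder is home on the stage under the screw head, let go (x of holder in the frame of stage_home between -0.004 and 0.004 m and y of holder in the frame of stage_home between -0.008 and 0.008 m and z of holder in the frame of stage_home between -0.003 and 0.003 m and angle between the x axis of holder and the x axis of stage, either way round below 0.12 rad and x of keyhole in the frame of stage_home above 0.03 m and angle between holder's own z axis and vertical below 0.08 rad and contact force between the fingers and holder below 0.1 N), for 0.2 s.
3. the blue key is pressed down, the other two up (value of joint blue_key above 0.004 m and value of joint each of yellow_key, green_key below 0.002 m and x of holder in the frame of stage_home between -0.004 and 0.004 m and y of holder in the frame of stage_home between -0.008 and 0.008 m and z of holder in the frame of stage_home between -0.003 and 0.003 m and angle between the x axis of holder and the x axis of stage, either way round below 0.12 rad and x of keyhole in the frame of stage_home above 0.03 m and angle between holder's own z axis and vertical below 0.08 rad), for 0.04 s.
4. the yellow key is pressed down, the other two up (value of joint yellow_key above 0.004 m and value of joint each of blue_key, green_key below 0.002 m and x of holder in the frame of stage_home between -0.004 and 0.004 m and y of holder in the frame of stage_home between -0.008 and 0.008 m and z of holder in the frame of stage_home between -0.003 and 0.003 m and angle between the x axis of holder and the x axis of stage, either way round below 0.12 rad and x of keyhole in the frame of stage_home above 0.03 m and angle between holder's own z axis and vertical below 0.08 rad), for 0.04 s.
5. the green key is pressed down, the other two up (value of joint green_key above 0.004 m and value of joint each of blue_key, yellow_key below 0.002 m and x of holder in the frame of stage_home between -0.004 and 0.004 m and y of holder in the frame of stage_home between -0.008 and 0.008 m and z of holder in the frame of stage_home between -0.003 and 0.003 m and angle between the x axis of holder and the x axis of stage, either way round below 0.12 rad and x of keyhole in the frame of stage_home above 0.03 m and angle between holder's own z axis and vertical below 0.08 rad), for 0.04 s.
At the end, for the whole second after the job is handed in: Holder at rest on the deck, slot under the screw head, against the fence (within 4 mm along the slide, 8 mm across, 3 mm in height, 0.12 rad in yaw, 0.08 rad of level); all keys up again (under 2 mm); bystanders within 30 mm of their starts (x of holder in the frame of stage_home between -0.004 and 0.004 m and y of holder in the frame of stage_home between -0.008 and 0.008 m and z of holder in the frame of stage_home between -0.003 and 0.003 m and angle between the x axis of holder and the x axis of stage, either way round below 0.12 rad and x of keyhole in the frame of stage_home above 0.03 m and angle between holder's own z axis and vertical below 0.08 rad and linear speed of holder below 0.02 m/s and value of joint each of blue_key, yellow_key, green_key below 0.002 m and distance of each of bottle, tip_box, dish from where it was at the start of the episode below 0.03 m); the robot touches nothing.
It fails at once if a key pressed (over 3 mm) while the holder is not home (value of joint any of blue_key, yellow_key, green_key above 0.003 m and not (x of holder in the frame of stage_home between -0.004 and 0.004 m and y of holder in the frame of stage_home between -0.008 and 0.008 m and z of holder in the frame of stage_home between -0.003 and 0.003 m and angle between the x axis of holder and the x axis of stage, either way round below 0.12 rad and x of keyhole in the frame of stage_home above 0.03 m and angle between holder's own z axis and vertical below 0.08 rad)).
It fails at once if two keys down (over 3 mm) together (value of joint each of blue_key, yellow_key above 0.003 m or value of joint each of yellow_key, green_key above 0.003 m or value of joint each of blue_key, green_key above 0.003 m).
It fails at once if the holder tipped more than 0.35 rad (angle between holder's own z axis and vertical above 0.35 rad).
It fails at once if a bystander moved over 30 mm or tipped over (distance of any of bottle, tip_box, dish from where it was at the start of the episode above 0.03 m or angle between any of bottle, tip_box, dish's own z axis and vertical above 0.5 rad).
It also fails if it takes over 72 s, if anything falls off the work surface, if the arm or the gripper's body presses on something with over 40 N, if the wrist force passes 120 N, or if a joint passes its speed limit or range.

### The arm

A 6-joint arm with a two-finger parallel gripper is mounted at the origin on the work surface. World frame = base frame: x ahead of the robot, y to its left, z up, the work surface at z = 0. Lengths are in m, angles in rad, forces in N, time in s.
With the tool pointing down it reaches from about 0.35 to 0.725 m from the base axis. Payload 6 kg.
Tool frame: the origin (TCP) lies where the fingers leave the gripper's body, on its centre line; the fingertips stand 73 mm ahead of it and the grasp point (between the pads) lies 54 mm ahead of it; y points along the fingers, x is the direction in which the jaws open and shut, and the axes are right-handed (so a half turn about y gives the same grasp; the last joint's range is limited). The gripper opens to 85 mm and grips with 20 to 120 N. Pads are 22 mm wide; open, the fingers measure 114 mm over their backs; the gripper's body (76 mm by 85 mm) begins 54 mm behind the grasp point. The pads swing forward as they close: fully open they stand 13 mm farther back than shut.
Start: joints at [-0.887, 0.04, 0.085, 0, -1.615, -0.334], TCP at [0.206, -0.564, 0.304] pointing down, gripper open.
Joint ranges: [-2.56, 2.56], [-1.29, 2.01], [-1.08, 1.49], [-3.29, 1.98], [-2.81, -0.18], [-2.99, 2.99]. Speed limits (rad/s): [2.57, 2.57, 3.01, 3.14, 3.14, 3.14].

### API

Orientations are given as a 3x3 rotation matrix whose columns are the frame's x, y, z axes.
In Python, from workcell import arm, cams gives the robot as it stands.
- The arm moves only by the tool send_rows, never from a script. Its argument "targets" is a list of rows, each a list of 3 entries, a list of its own where there are three numbers: the shift along the tool's x, y, z each as a share of 0.15 m, from -1 to 1, then the turn, a rotation vector about the tool's x, y, z each as a share of 360 degrees, from -1 to 1, then the opening, from -1 (shut) to 1 (fully open), so that 0 is half open. A call has 1 to 5 rows; each row is the pose to reach, as a shift and turn from the pose commanded when the call began, along the tool's axes at that moment, turning the shorter way round; what a row does not reach only later rows make up. A row lasts 1/10 s, in which the tool goes at most 50 mm and 8.59 degrees, less where a joint would pass 70% of its speed; a pose out of reach is approached as far as the arm can. A call with a number of a shift or a turn outside -1 to 1 is refused whole. A call with a gripper value outside its range is refused whole. The fingers move at their own pace and stop on an object; "grip_force" is the grip in N (left out, the last holds). Time passes only in rows, so rows that repeat a pose let the fingers close. It gives the time, the measured TCP pose, the force and the opening at its end, in the units of the state.
- arm.sense(): the state, without advancing time (a new reading comes with each control period).
- cams.read_camera(name): name is "scene" or "top" or "wrist"; returns a dict with "frame" (480x640x3 uint8, blue, green, red), "z_map" (480x640 float32, m along the optical axis (not along the pixel's ray), 0 where there is no reading), "K" (3x3 intrinsics, pixels), "view" (4x4, takes a point from world to camera coordinates); the wrist camera has in their place "hand_eye" (4x4, takes a point from camera to tool coordinates, whose origin is the TCP and whose axes are the tool frame's). Camera axes: x right, y up, looking along -z (the intrinsics and any distortion apply to the point x, -y, -z); pixel columns grow to the right and rows downward; lengths in m; the calibration is good to about 2 mm. The wrist camera is an equidistant fisheye: a pixel r from the principal point sees the ray r / f radians off the axis. A picture is of the moment at which its call begins: read the wrist's pose just before it.
- arm.close_job(): hands the job in, once; it reports no verdict.
The state is a dict: "t": time; "joint_positions": joint angles; "qd": joint speeds; "tau": joint torques, N m; "tcp_pos": TCP position; "ee_rot": TCP orientation; "force": force on the tool from outside, world axes, zero at the start; "moment": the same for the moment, N m; "gripper_width": finger opening in m.
Only numpy, scipy, OpenCV 4.12 (cv2) and the standard library are available. Lean on these libraries where they do the work, as an engineer would, in place of code of your own. Each camera call takes 0.05 s, during which the arm holds its last target.

## Working session

There is one attempt and no reset: what is moved stays moved. The work goes in short steps, Python scripts to look and compute and a tool call to move; the robot and the scene stay as the last step left them, time stands still between calls to the robot, and variables do not carry over. Pictures are saved under pics/ and viewed, and the job is handed in when it is done.

Besides the shell and the picture viewer there is one more tool, called after ">>>" by a JSON object that holds its "method" and its "body". send_rows: Moves the arm, as the interface text tells. Its arguments: {"type":"object","properties":{"targets":{"type":"array"},"grip_force":{"type":"number"}},"required":["targets"]}

```bash
ls; mkdir -p pics; python3 - <<'E'
from workcell import arm,cams
import cv2,numpy as np
s=arm.sense()
print({k:np.round(v,3).tolist() for k,v in s.items()})
for n in ["scene","top","wrist"]:
    r=cams.read_camera(n); cv2.imwrite(f"pics/{n}0.png",r["frame"]); np.savez(f"{n}0.npz",**r)
    print(n,r["K"].tolist(),np.round(r.get("view",r.get("hand_eye")),4).tolist(),(r["z_map"]>0).mean(), [k for k in r])
E
```

```text
pics
{'t': 0.0, 'joint_positions': [-0.887, 0.041, 0.084, -0.0, -1.615, -0.334], 'qd': [-0.001, 0.0, -0.001, -0.001, -0.0, -0.001], 'tau': [-0.001, -36.821, 34.74, 6.932, -0.006, -0.0], 'tcp_pos': [0.206, -0.563, 0.303], 'ee_rot': [[-0.343, -0.001, -0.939], [0.939, 0.002, -0.343], [0.002, -1.0, 0.0]], 'force': [-0.294, -0.141, -0.11], 'moment': [-0.005, 0.033, -0.006], 'gripper_width': 0.086}
scene [[463.0813856099581, 0.0, 321.0029717831391], [0.0, 463.0813856099581, 232.86643623023926], [0.0, 0.0, 1.0]] [[0.9044, 0.4266, -0.0063, -0.5078], [-0.3491, 0.7484, 0.5639, 0.0635], [0.2453, -0.5078, 0.8258, -1.0458], [0.0, 0.0, 0.0, 1.0]] 0.9959342447916667 ['frame', 'z_map', 'K', 'view']
top [[481.3764691052657, 0.0, 326.48092747214656], [0.0, 481.3764691052657, 245.00963195612758], [0.0, 0.0, 1.0]] [[0.026, -0.9996, 0.0133, 0.0681], [0.9846, 0.0279, 0.1726, -0.5463], [-0.1729, 0.0087, 0.9849, -0.9644], [0.0, 0.0, 0.0, 1.0]] 0.995888671875 ['frame', 'z_map', 'K', 'view']
wrist [[371.64829954431775, 0.0, 319.36904997467934], [0.0, 371.64829954431775, 248.08049460810233], [0.0, 0.0, 1.0]] [[1.0, -0.001, 0.0005, 0.0009], [0.0008, 0.3166, -0.9485, -0.0691], [0.0008, 0.9485, 0.3166, 0.0809], [0.0, 0.0, 0.0, 1.0]] 0.9961165364583333 ['frame', 'z_map', 'K', 'hand_eye']
```

View pics/scene0.png

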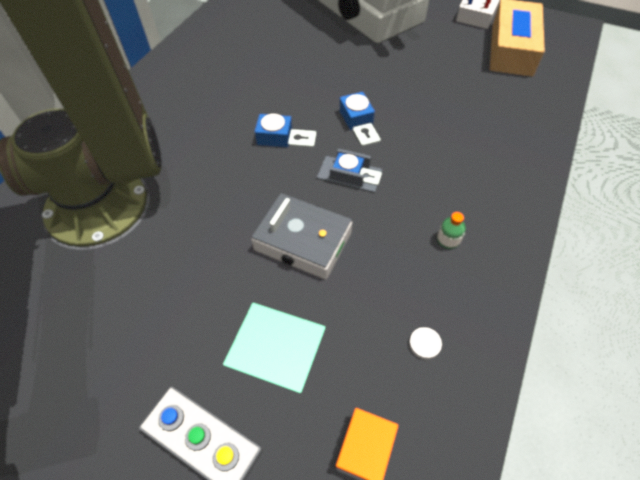

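View pics/top0.png

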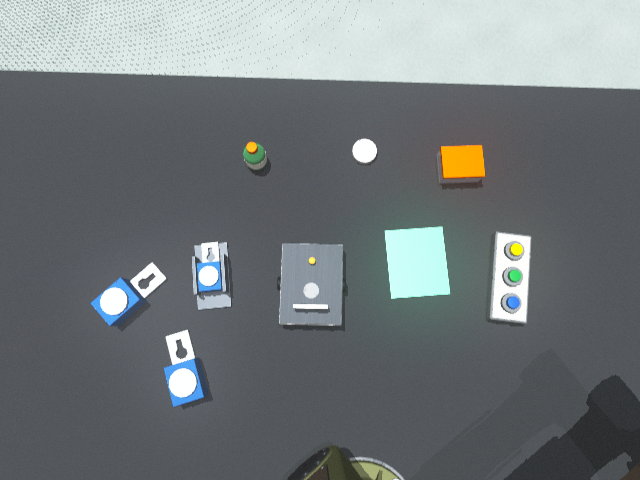

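View pics/wrist0.png

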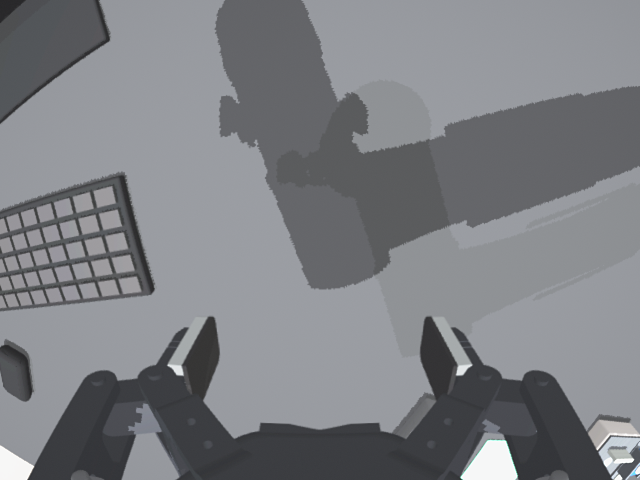

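```bash
cat > h.py <<'E'
import cv2,numpy as np
def load(n):
    return dict(np.load(n))
def ray(r,uv):
    K=r["K"];V=r["view"];R=V[:3,:3];o=-R.T@V[:3,3]
    uv=np.atleast_2d(np.float64(uv))
    d=np.c_[(uv[:,0]-K[0,2])/K[0,0],-(uv[:,1]-K[1,2])/K[1,1],-np.ones(len(uv))]@R
    return o,d
def onz(r,uv,z):
    o,d=ray(r,uv); return o+d*((z-o[2])/d[:,2])[:,None]
def proj(r,P):
    P=np.atleast_2d(P);V=r["view"];c=P@V[:3,:3].T+V[:3,3]
    return np.c_[r["K"][0,0]*c[:,0]/-c[:,2]+r["K"][0,2],-r["K"][1,1]*c[:,1]/-c[:,2]+r["K"][1,2]]
def wpts(r,mask):
    v,u=np.nonzero(mask); z=r["z_map"][v,u]; K=r["K"];V=r["view"]
    c=np.c_[(u-K[0,2])/K[0,0]*z,-(v-K[1,2])/K[1,1]*z,-z]
    return (c-V[:3,3])@V[:3,:3]
def mask(r,lo,hi,box=None):
    m=cv2.inRange(cv2.cvtColor(r["frame"],cv2.COLOR_BGR2HSV),np.array(lo),np.array(hi))
    if box:
        b=np.zeros_like(m);x0,y0,x1,y1=box;b[y0:y1,x0:x1]=1;m=m*b
    return m
def blobs(m,amin=15):
    n,l,s,c=cv2.connectedComponentsWithStats(m)
    return [(c[i],s[i,4],(l==i)) for i in range(1,n) if s[i,4]>=amin]
E
python3 - <<'E'
from h import *
T=load("top0.npz");S=load("scene0.npz")
def crop(r,b,k,name):
    x0,y0,x1,y1=b;cv2.imwrite(name,cv2.resize(r["frame"][y0:y1,x0:x1],None,fx=k,fy=k,interpolation=cv2.INTER_CUBIC))
crop(T,(80,220,360,420),2.8,"pics/t1.png"); crop(S,(230,80,400,290),2.8,"pics/s1.png")
# heights of known tops via depth, from both cams
rng={"blue":((100,150,60),(125,255,255)),"yellow":((22,150,100),(33,255,255)),"green":((50,150,60),(75,255,255)),"mat":((70,60,150),(90,160,255)),"orange":((8,180,120),(20,255,255))}
for nm,r in(("top",T),("scene",S)):
    for k,(lo,hi) in rng.items():
        for c,a,l in blobs(mask(r,lo,hi),20):
            P=wpts(r,l); print(nm,k,np.round(c,1),a,"med",np.round(np.median(P,0),4),"zmax",np.round(np.percentile(P[:,2],[5,95]),3))
E
```

```text
top blue [209.2 277. ] 286 med [0.4625 0.3235 0.0394] zmax [0.036 0.042]
top blue [116.  301.3] 563 med [0.4149 0.5092 0.0448] zmax [0.041 0.048]
top blue [513.1 302.1] 109 med [ 0.4352 -0.3044  0.0509] zmax [0.047 0.053]
top blue [184.5 382.6] 596 med [0.2578 0.3565 0.0449] zmax [0.042 0.048]
top yellow [251.  146.5] 60 med [0.7427 0.2467 0.0839] zmax [0.081 0.087]
top yellow [515.8 249.2] 116 med [ 0.5462 -0.3149  0.0503] zmax [0.046 0.053]
top yellow [311.7 260.8] 20 med [0.5075 0.1121 0.0608] zmax [0.059 0.063]
top green [514.7 275.3] 98 med [ 0.4911 -0.3103  0.0506] zmax [0.048 0.053]
top mat [435.5 259.3] 821 med [ 0.5305 -0.1645  0.0018] zmax [-0.002  0.005]
top orange [252.2 149.8] 21 med [0.7342 0.244  0.0844] zmax [0.08  0.087]
top orange [464.  161.2] 1164 med [ 0.7385 -0.2137  0.0457] zmax [0.042 0.049]
scene blue [128.4  28.1] 1462 med [-0.7433  0.8993 -0.2695] zmax [-0.396 -0.157]
scene blue [521.1  23.4] 387 med [0.7218 0.9726 0.0822] zmax [0.08  0.085]
scene blue [355.6 114.2] 460 med [0.432  0.486  0.0352] zmax [0.012 0.046]
scene blue [272.9 133.8] 569 med [0.2774 0.3339 0.0362] zmax [0.007 0.047]
scene blue [337.5 160.8] 43 med [0.452  0.3129 0.04  ] zmax [0.039 0.043]
scene blue [358.5 165.2] 71 med [0.5024 0.3268 0.0399] zmax [0.036 0.042]
scene blue [168.9 415.8] 180 med [ 0.4397 -0.309   0.0523] zmax [0.05  0.054]
scene yellow [370.5 446.8] 1853 med [ 0.7482 -0.2135  0.0473] zmax [0.045 0.049]
scene yellow [224.4 455.3] 217 med [ 0.5499 -0.3201  0.0522] zmax [0.049 0.054]
scene green [196.1 435.1] 178 med [ 0.4952 -0.3146  0.0524] zmax [0.05  0.054]
scene mat [274.1 345.6] 561 med [ 0.5196 -0.1194  0.0018] zmax [-0.002  0.005]
scene orange [457.  217.4] 109 med [0.7459 0.24   0.0842] zmax [0.077 0.087]
scene orange [362.4 444.7] 439 med [ 0.7247 -0.2151  0.0467] zmax [-0.     0.049]
```

View pics/t1.png

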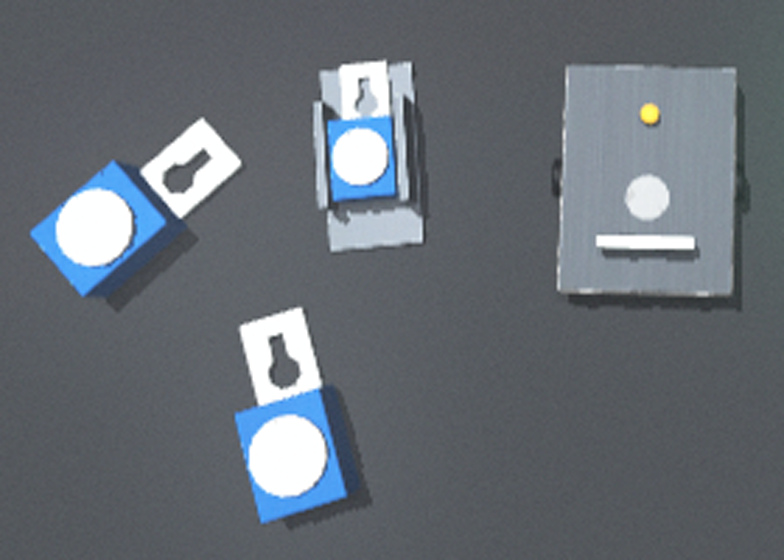

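View pics/s1.png

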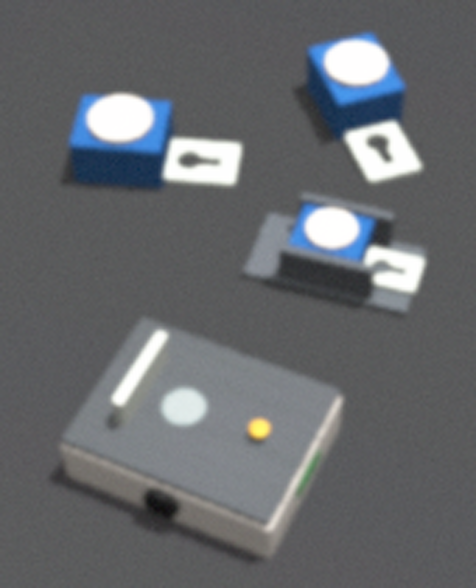

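Three blue holders are visible in the top picture: (117,300), (183,382) and (208,275). The one at (208,275) stands in the grey rack and has the smallest block, about 24 px wide, so it is the target; the enlarged crop confirms this. The screw is at top (312,261) and the fence at (311,307). The keys, from image bottom to top, are blue, green and yellow.

```bash
cat >> h.py <<'E'
def rect(r,m,z):
    """min-area rect of mask, corners cast on plane z -> centre, sides, yaw of both axes(deg)"""
    c=max(cv2.findContours(m,cv2.RETR_EXTERNAL,cv2.CHAIN_APPROX_NONE)[0],key=cv2.contourArea)[:,0,:]
    P=onz(r,c,z)[:,:2]
    (cx,cy),(w,h),a=cv2.minAreaRect((P*1000).astype(np.float32))
    return np.round([cx,cy,w,h,a],1)
E
python3 - <<'E'
from h import *
T=load("top0.npz");S=load("scene0.npz")
# known-height points
for n,r,b in(("T",T,None),("S",S,None)):
    kb=(480,220,540,330) if n=="T" else (140,380,270,480)
    for k,lo,hi in(("blue",(100,120,60),(125,255,255)),("yellow",(22,120,100),(33,255,255)),("green",(50,120,60),(75,255,255))):
        m=mask(r,lo,hi,kb); bl=max(blobs(m),key=lambda t:t[1]); print(n,k,bl[0].round(1),np.round(onz(r,bl[0],.048)*1000,1))
    sb=(300,250,325,270) if n=="T" else (310,220,335,245)
    m=mask(r,(18,120,100),(35,255,255),sb); bl=max(blobs(m,5),key=lambda t:t[1]);print(n,"screw",bl[0].round(1),bl[1],np.round(onz(r,bl[0],.0615)*1000,1))
    mb=(370,215,465,310) if n=="T" else (210,290,340,400)
    m=mask(r,(70,30,60),(95,255,255),mb);print(n,"mat",rect(r,m,.003))
    hb=(190,235,235,300) if n=="T" else (320,150,375,185)
    m=mask(r,(100,120,50),(125,255,255),hb);print(n,"block",rect(r,m,.040))
    m=mask(r,(0,0,215),(180,40,255),hb)
    for c,a,l in blobs(m): print(n,"white",c.round(1),a,np.round(onz(r,c,.045)*1000,1),np.median(wpts(r,l)[:,2]).round(4))
    db={"T":(340,130,390,170),"S":(405,320,450,365)}[n]
    m=mask(r,(0,0,170),(180,60,255),db)
    for c,a,l in blobs(m,50): print(n,"dish",a,np.round(onz(r,c,.014)*1000,1))
# depth slices in top for rack & stage & panel
P=wpts(T,np.ones((480,640),bool)).reshape(480,640,3)
def sl(box,z0,z1,zz):
    x0,y0,x1,y1=box;m=np.zeros((480,640),np.uint8);m[y0:y1,x0:x1]=((P[y0:y1,x0:x1,2]>z0)&(P[y0:y1,x0:x1,2]<z1))*255
    return rect(T,m,zz)
print("stage",sl((270,230,355,335),.04,.06,.05)); print("fence",sl((285,295,335,315),.07,.09,.08))
print("panel",sl((480,220,540,330),.02,.045,.03)); print("rackfloor",sl((185,235,240,315),.004,.06,.006))
E
```

```text
T blue [512.8 302. ] [[ 435.5 -305.2   48. ]]
T yellow [515.6 249.2] [[ 546.5 -315.7   48. ]]
T green [514.6 275.3] [[ 491.  -311.3   48. ]]
T screw [311.6 260.3] 34 [[508.9 112.9  61.5]]
T mat [ 521.3 -117.3  210.   208.     0.6]
T block [473.5 326.8  61.3  47.8   7.9]
T white [212.1 251. ] 406 [[525.  322.2  45. ]] 0.0092
T white [208.1 275.5] 310 [[473.5 327.   45. ]] 0.0444
T white [223.2 276.2] 31 [[472.9 295.6  45. ]] 0.0412
T white [224.  297.3] 29 [[429.3 291.1  45. ]] 0.0058
T dish 466 [[768.9   3.6  14. ]]
S blue [168.9 415.7] [[ 437.7 -308.4   48. ]]
S yellow [224.3 455.4] [[ 549.1 -320.    48. ]]
S green [196.  435.1] [[ 493.4 -314.2   48. ]]
S screw [322. 233.] 39 [[513.2 107.8  61.5]]
S mat [ 523.6 -118.7  156.4  136.4    5.8]
S block [500.6 325.7  50.3  22.2  83.8]
S white [348.  160.9] 214 [[477.5 323.1  45. ]] 0.0449
S white [368.6 175.1] 128 [[536.1 303.   45. ]] 0.0113
S dish 782 [[772.6  -1.   14. ]]
stage [461.6 111.9 167.9 130.3   0. ]
fence [412.6 112.7   7.9  67.5   1.5]
panel [ 489.5 -308.    81.7  189.2   84.3]
rackfloor [479.2 331.  144.3  79.2   6.8]
```

```bash
cat > plan.py <<'E'
import sys,numpy as np
from scipy.spatial.transform import Rotation as R
from workcell import arm
def plan(x,y,z,yaw,op=None):
    """TCP at x,y,z (mm), tool x at yaw deg, pointing down -> row numbers"""
    s=arm.sense();Rn=np.array(s["ee_rot"]);p=np.array(s["tcp_pos"])
    a=np.deg2rad(yaw);X=np.array([np.cos(a),np.sin(a),0]);Y=np.array([0,0,-1.]);D=np.c_[X,Y,np.cross(X,Y)]
    sh=Rn.T@(np.array([x,y,z])/1000-p)
    rv=R.from_matrix(Rn.T@D).as_rotvec()/(2*np.pi)
    cur=np.degrees(np.arctan2(Rn[1,0],Rn[0,0]))
    print("t",round(float(s["t"]),2),"at",(p*1000).round(1),"yaw",cur.round(2),"tilt",Rn[2,:2].round(4),Rn[2,2].round(4),"F",np.round(s["force"],1),"w",round(float(s["gripper_width"])*1000,1),"q",np.round(s["joint_positions"],2))
    print("shift/150:",(sh/.15).round(4).tolist(),"turn/360:",rv.round(5).tolist(), "mm",(np.linalg.norm(sh)*1000).round(1))
if __name__=="__main__": plan(*map(float,sys.argv[1:]))
E
python3 plan.py 420 -150 300 145; python3 - <<'E'
from h import *
T=load("top0.npz");S=load("scene0.npz")
for n,r,uv in(("T",T,(212.1,251)),("S",S,(368.6,175.1))): print(n,"tongue",onz(r,uv,.0115))
E
```

```text
t 0.15 at [ 205.6 -563.5  303.1] yaw 110.04 tilt [ 0.0014 -1.    ] 0.0001 F [ 0.4  0.6 -1.2] w 85.2 q [-0.89  0.04  0.08 -0.   -1.62 -0.33]
shift/150: [2.0999, 0.0232, -2.2874] turn/360: [5e-05, -0.09711, 0.00022] mm 465.8
T tongue [[0.53032975 0.32979782 0.0115    ]]
S tongue [[0.52730833 0.33165408 0.0115    ]]
```

>>> {"method": "send_rows", "body": {"targets": [[[0.3,0.05,-0.3],[0,-0.01,0],1],[[0.6,0.05,-0.6],[0,-0.02,0],1],[[1,0.05,-1],[0,-0.03,0],1],[[1,0.05,-1],[0,-0.03,0],1],[[1,0.05,-1],[0,-0.03,0],1]]}}

```text
t: 0.65
tcp_pos: [0.2964, -0.3683, 0.2966]
ee_rot: [[-0.516, 0.002, -0.857], [0.857, 0.0, -0.516], [-0.001, -1.0, -0.002]]
force: [0.3, 0.3, -0.5]
gripper_width: 0.0851
```

```bash
python3 plan.py 470 -100 280 150
```

```text
t 0.65 at [ 296.4 -368.3  296.6] yaw 121.06 tilt [-7.e-04 -1.e+00] -0.0015 F [ 0.3  0.3 -0.5] w 85.1 q [-0.46 -0.31 -0.24 -0.   -1.63 -0.56]
shift/150: [0.935, 0.1132, -1.9138] turn/360: [0.00021, -0.08038, -0.00017] mm 319.9
```

>>> {"method": "send_rows", "body": {"targets": [[[0.15,0.03,-0.3],[0,-0.015,0],1],[[0.3,0.05,-0.6],[0,-0.03,0],1],[[0.48,0.06,-1],[0,-0.042,0],1],[[0.48,0.06,-1],[0,-0.042,0],1]]}}

```text
t: 1.05
tcp_pos: [0.3884, -0.2298, 0.2869]
ee_rot: [[-0.723, -0.0, -0.691], [0.691, 0.001, -0.723], [0.001, -1.0, -0.001]]
force: [0.4, -0.6, 0.8]
gripper_width: 0.0853
```

```bash
python3 plan.py 460 60 260 170
```

```text
t 1.05 at [ 388.4 -229.8  286.9] yaw 136.28 tilt [ 7.e-04 -1.e+00] -0.0006 F [ 0.4 -0.6  0.8] w 85.3 q [-0.08 -0.37 -0.31 -0.   -1.63 -0.68]
shift/150: [0.9904, 0.181, -1.7257] turn/360: [0.00013, -0.09368, 7e-05] mm 299.7
```

>>> {"method": "send_rows", "body": {"targets": [[[0.15,0.03,-0.3],[0,-0.02,0],1],[[0.3,0.06,-0.6],[0,-0.04,0],1],[[0.55,0.1,-0.95],[0,-0.055,0],1],[[0.55,0.1,-0.95],[0,-0.055,0],1]]}}

```text
t: 1.45
tcp_pos: [0.427, -0.0696, 0.2715]
ee_rot: [[-0.914, -0.001, -0.405], [0.405, 0.001, -0.914], [0.001, -1.0, -0.0]]
force: [-0.6, -0.0, -0.2]
gripper_width: 0.0856
```

```bash
python3 plan.py 470 270 240 180
```

```text
t 1.45 at [427.  -69.6 271.5] yaw 156.12 tilt [ 0.0013 -1.    ] -0.0003 F [-0.6 -0.  -0.2] w 85.6 q [ 0.31 -0.43 -0.37 -0.   -1.62 -0.73]
shift/150: [0.6537, 0.2113, -2.1861] turn/360: [9e-05, -0.06632, 0.0002] mm 343.7
```

>>> {"method": "send_rows", "body": {"targets": [[[0.1,0.03,-0.33],[0,-0.015,0],1],[[0.2,0.06,-0.66],[0,-0.03,0],1],[[0.3,0.1,-1],[0,-0.04,0],1],[[0.3,0.1,-1],[0,-0.04,0],1]]}}

```text
t: 1.85
tcp_pos: [0.4471, 0.086, 0.2558]
ee_rot: [[-0.986, -0.002, -0.165], [0.165, -0.0, -0.986], [0.002, -1.0, 0.001]]
force: [-0.4, -0.4, 1.0]
gripper_width: 0.0852
```

```bash
python3 plan.py 470 270 240 185
```

```text
t 1.85 at [447.1  86.  255.8] yaw 170.5 tilt [ 0.0022 -1.    ] 0.0006 F [-0.4 -0.4  1. ] w 85.2 q [ 0.64 -0.36 -0.35 -0.   -1.58 -0.8 ]
shift/150: [0.0517, 0.105, -1.2348] turn/360: [-4e-05, -0.04029, 0.00037] mm 186.0
```

>>> {"method": "send_rows", "body": {"targets": [[[0.02,0.03,-0.33],[0,-0.02,0],1],[[0.03,0.06,-0.66],[0,-0.04,0],1],[[0.05,0.1,-1],[0,-0.04,0],1],[[0.05,0.1,-1],[0,-0.04,0],1],[[0.05,0.1,-1],[0,-0.04,0],1]]}}

```text
t: 2.35
tcp_pos: [0.4656, 0.2318, 0.2415]
ee_rot: [[-0.997, -0.002, 0.08], [-0.08, -0.002, -0.997], [0.002, -1.0, 0.002]]
force: [0.5, -0.3, -0.1]
gripper_width: 0.0853
```

```bash
cat >> h.py <<'E'
def wshot(name):
    from workcell import arm,cams
    s=arm.sense(); r=cams.read_camera("wrist")
    r["R"]=np.array(s["ee_rot"]);r["p"]=np.array(s["tcp_pos"])
    np.savez(name+".npz",**r); cv2.imwrite("pics/"+name+".png",r["frame"]); return r
def wray(r,uv):
    uv=np.atleast_2d(np.float64(uv));K=r["K"];a=(uv-K[:2,2])/K[0,0];th=np.linalg.norm(a,axis=1);k=np.where(th>1e-9,np.sin(th)/np.maximum(th,1e-9),1)
    d=np.c_[a[:,0]*k,-a[:,1]*k,-np.cos(th)]
    H=r["hand_eye"]; d=d@H[:3,:3].T@r["R"].T; o=r["R"]@H[:3,3]+r["p"]
    return o,d
def wonz(r,uv,z):
    o,d=wray(r,uv);return o+d*((z-o[2])/d[:,2])[:,None]
def wproj(r,P):
    P=np.atleast_2d(P);H=r["hand_eye"];t=(P-r["p"])@r["R"];c=(t-H[:3,3])@H[:3,:3]
    c=np.c_[c[:,0],-c[:,1],-c[:,2]];th=np.arctan2(np.hypot(c[:,0],c[:,1]),c[:,2]);k=th/np.hypot(c[:,0],c[:,1])*r["K"][0,0]
    return np.c_[c[:,0]*k+r["K"][0,2],c[:,1]*k+r["K"][1,2]]
def wrect(r,m,z):
    c=max(cv2.findContours(m,cv2.RETR_EXTERNAL,cv2.CHAIN_APPROX_NONE)[0],key=cv2.contourArea)[:,0,:]
    P=wonz(r,c,z)[:,:2];return np.round(np.hstack([np.array(q).ravel() for q in cv2.minAreaRect((P*1000).astype(np.float32))]),1)
E
python3 plan.py 470 270 240 187; python3 -c "
from h import *
wshot('w1')"
```

```text
t 2.35 at [465.6 231.8 241.5] yaw -175.4 tilt [ 0.0016 -1.    ] 0.0016 F [ 0.5 -0.3 -0.1] w 85.3 q [ 0.85 -0.17 -0.23 -0.   -1.51 -0.77]
shift/150: [-0.0498, 0.0094, -0.2512] turn/360: [-0.00024, -0.00666, 0.00027] mm 38.4
```

View pics/w1.png

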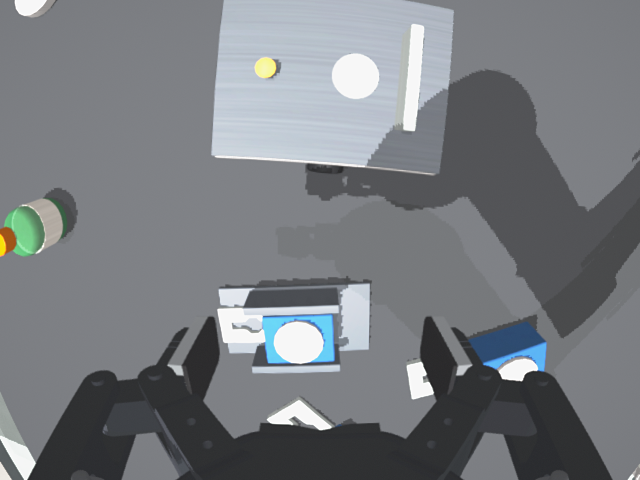

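```bash
python3 - <<'E'
from h import *
W=load("w1.npz")
m=mask(W,(100,120,60),(125,255,255),(258,305,342,370));print("block",wrect(W,m,.040),m.sum()//255)
m=mask(W,(0,0,200),(180,60,255),(268,318,328,366));b=max(blobs(m),key=lambda t:t[1]);print("dish",b[0],wonz(W,b[0],.045)*1000,b[1])
# long edges of block: blue boundary lines from contour
m=mask(W,(20,100,100),(35,255,255),(245,50,290,90));b=max(blobs(m),key=lambda t:t[1]);print("screw",b[0],b[1],wonz(W,b[0],.0615)*1000)
m=mask(W,(0,0,200),(180,60,255),(330,50,382,102));b=max(blobs(m),key=lambda t:t[1]);print("stage disc",b[0],b[1],wonz(W,b[0],.05)*1000)
f=W["frame"];x0,y0,x1,y1=200,270,400,390
cv2.imwrite("pics/w1c.png",cv2.resize(f[y0:y1,x0:x1],None,fx=4,fy=4,interpolation=cv2.INTER_CUBIC))
E
```

```text
block [474.9 324.7  58.4  48.5   7.3] 477
dish [298.13125763 342.14896215] [[475.92715406 324.05210438  45.        ]] 1638
screw [268.20909091  66.13636364] 110 [[509.05262452 111.1569031   61.5       ]]
stage disc [355.46376812  76.01716247] 2622 [[450.4020375  111.91491053  50.        ]]
```

View pics/w1c.png

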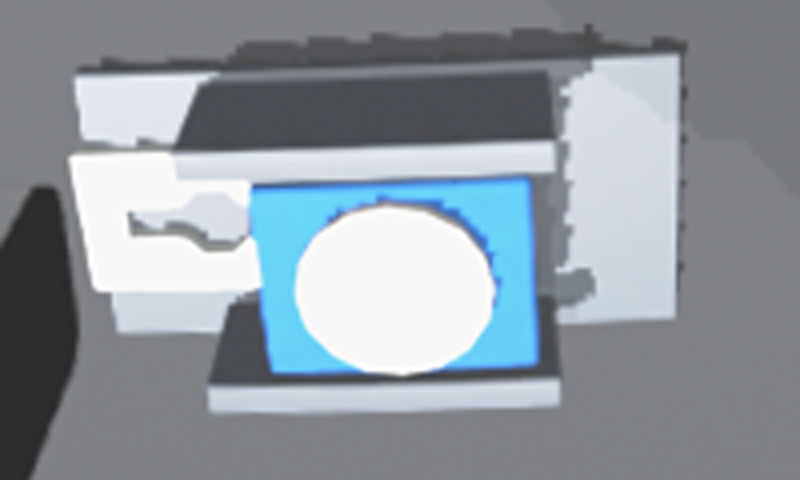

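The crop shows the target block in the rack, with the tongue and keyhole toward image left (+x) at about (200–255, 310–335). The wrist, top and scene cameras agree on its centre to about 2–3 mm.

```bash
python3 plan.py 475.5 324.5 150 -172.8
```

```text
t 2.4 at [465.7 231.  242.1] yaw -175.46 tilt [ 6.e-04 -1.e+00] 0.0009 F [-0.  -0.2  0.9] w 85.4 q [ 0.85 -0.17 -0.23  0.   -1.51 -0.77]
shift/150: [-0.1148, 0.6136, -0.6165] turn/360: [-0.00014, -0.00738, 0.00011] mm 131.6
```

>>> {"method": "send_rows", "body": {"targets": [[[-0.05,0.1,-0.3],[0,-0.007,0],1],[[-0.115,0.2,-0.617],[0,-0.0074,0],1],[[-0.115,0.45,-0.617],[0,-0.0074,0],1],[[-0.115,0.614,-0.617],[0,-0.0074,0],1],[[-0.115,0.614,-0.617],[0,-0.0074,0],1]]}}

```text
t: 2.9
tcp_pos: [0.4745, 0.3227, 0.1465]
ee_rot: [[-0.992, -0.005, 0.124], [-0.124, -0.005, -0.992], [0.006, -1.0, 0.004]]
force: [-0.2, -1.0, -0.9]
gripper_width: 0.0853
```

```bash
python3 plan.py 475.5 324.5 88 -172.8; python3 -c "
from h import *
W=wshot('w2')
m=mask(W,(100,120,60),(125,255,255),(200,280,440,480));print('block',wrect(W,m,.040),m.sum()//255)"
```

```text
t 2.9 at [474.5 322.7 146.5] yaw -172.88 tilt [ 0.0055 -1.    ] 0.0039 F [-0.2 -1.  -0.9] w 85.3 q [ 0.95  0.02 -0.23 -0.   -1.33 -0.82]
shift/150: [-0.0104, 0.3897, -0.0124] turn/360: [-0.00062, -0.00023, 0.00088] mm 58.5
block [457.9 331.5  25.2  31.5   8. ] 2160
```

View pics/w2.png

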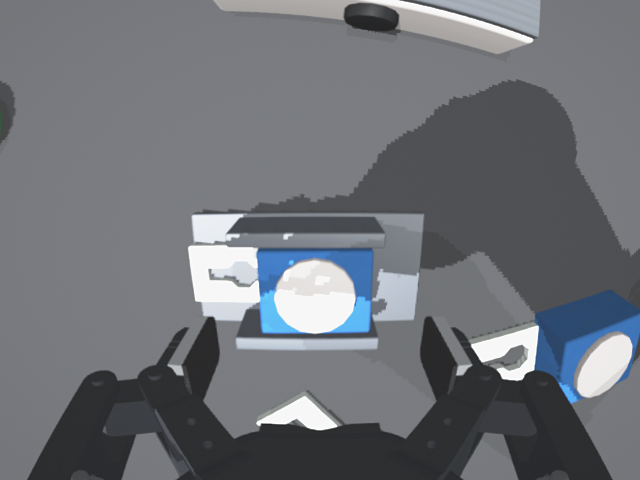

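```bash
python3 - <<'E'
from h import *
W=load("w2.npz")
m=mask(W,(95,80,40),(130,255,255),(250,240,385,340));c=wrect(W,m,.040);print("block",c)
m=mask(W,(0,0,150),(180,70,255),(270,256,360,336));b=max(blobs(m),key=lambda t:t[1]);print("dish",b[0],wonz(W,b[0],.045)*1000,b[1])
E
```

```text
block [476.2 325.2  60.4  49.5   7.3]
dish [314.61926606 295.65116764] [[476.27177399 324.41006065  45.        ]] 4796
```

>>> {"method": "send_rows", "body": {"targets": [[[-0.014,0.1,-0.014],[-0.0006,0,0.0009],1],[[-0.014,0.2,-0.014],[-0.0006,0,0.0009],1],[[-0.014,0.3,-0.014],[-0.0006,0,0.0009],1],[[-0.014,0.39,-0.014],[-0.0006,0,0.0009],1],[[-0.014,0.39,-0.014],[-0.0006,0,0.0009],1]]}}

```text
t: 3.45
tcp_pos: [0.4764, 0.3265, 0.0894]
ee_rot: [[-0.992, 0.002, 0.125], [-0.125, 0.002, -0.992], [-0.002, -1.0, -0.002]]
force: [-0.5, -0.6, -0.8]
gripper_width: 0.0853
```

```bash
python3 plan.py 476 324.8 88 -172.8; python3 -c "
from h import *
wshot('w3')"
```

```text
t 3.45 at [476.4 326.5  89.4] yaw -172.81 tilt [-0.0025 -1.    ] -0.0016 F [-0.5 -0.6 -0.8] w 85.3 q [ 0.95  0.06 -0.29  0.   -1.22 -0.82]
shift/150: [0.0042, 0.0092, 0.0107] turn/360: [0.00025, -2e-05, -0.00039] mm 2.2
```

View pics/w3.png

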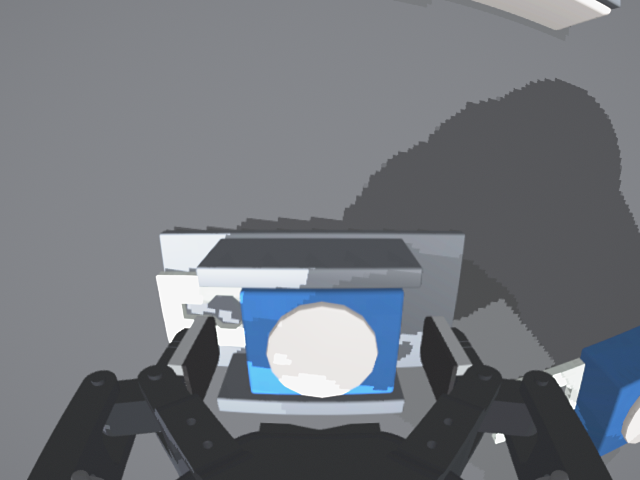

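>>> {"method": "send_rows", "body": {"targets": [[[0.004,0.009,0.008],[0,0,0],1],[[0.004,0.009,0.008],[0,0,0],-0.2],[[0.004,0.009,0.008],[0,0,0],-1],[[0.004,0.009,0.008],[0,0,0],-1],[[0.004,0.009,0.008],[0,0,0],-1]], "grip_force": 50}}

```text
t: 4.0
tcp_pos: [0.477, 0.3267, 0.0915]
ee_rot: [[-0.992, 0.006, 0.126], [-0.126, 0.006, -0.992], [-0.007, -1.0, -0.005]]
force: [-1.0, 1.0, 5.4]
gripper_width: 0.0587
```

```bash
python3 plan.py 476 324.8 88 -172.8; python3 -c "
from h import *
wshot('w4')"
```

```text
t 4.0 at [477.  326.7  91.5] yaw -172.76 tilt [-0.0069 -1.    ] -0.0048 F [-1.   1.   5.4] w 58.7 q [ 0.95  0.06 -0.29  0.   -1.22 -0.82]
shift/150: [0.0087, 0.023, 0.0116] turn/360: [0.00077, 0.00011, -0.00109] mm 4.1
```

View pics/w4.png

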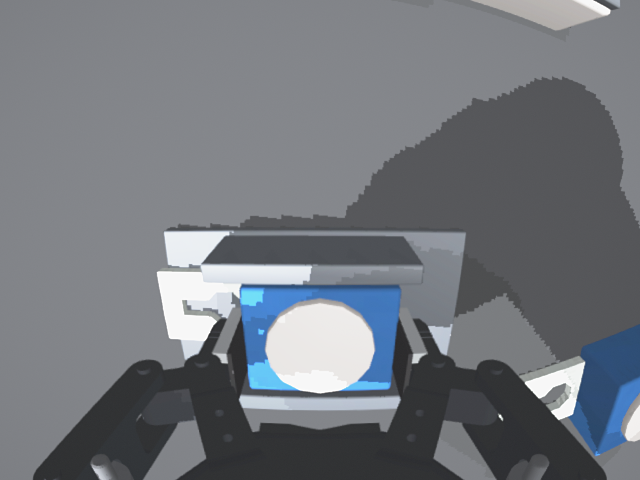

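>>> {"method": "send_rows", "body": {"targets": [[[0,-0.02,0],[0,0,0],-1],[[0,-0.06,0],[0,0,0],-1],[[0,-0.13,0],[0,0,0],-1],[[0,-0.2,0],[0,0,0],-1],[[0,-0.2,0],[0,0,0],-1]]}}

```text
t: 4.55
tcp_pos: [0.4774, 0.3268, 0.123]
ee_rot: [[-0.992, 0.008, 0.126], [-0.126, 0.007, -0.992], [-0.009, -1.0, -0.006]]
force: [0.7, 0.0, -1.7]
gripper_width: 0.059
```

```bash
python3 plan.py 476 324.8 200 -172.8; python3 -c "
from h import *
wshot('w5')"
```

```text
t 4.55 at [477.4 326.8 123. ] yaw -172.76 tilt [-0.0087 -0.9999] -0.0059 F [ 0.7  0.  -1.7] w 59.0 q [ 0.95  0.03 -0.26  0.   -1.27 -0.82]
shift/150: [0.0066, -0.5133, 0.0087] turn/360: [0.00095, 0.00011, -0.00139] mm 77.0
```

View pics/w5.png

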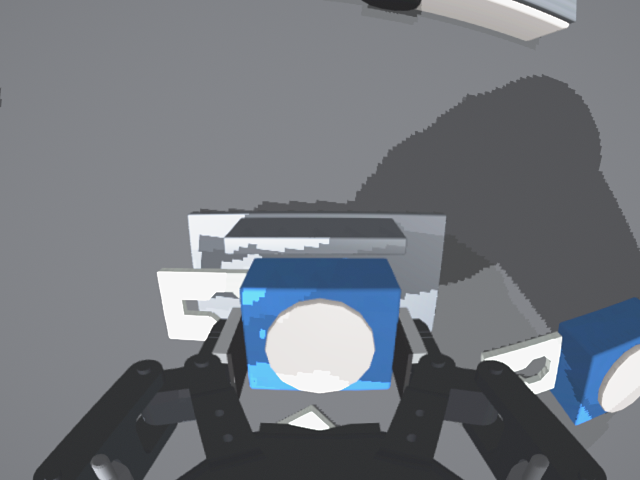

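>>> {"method": "send_rows", "body": {"targets": [[[0,-0.15,0.02],[0.001,0,-0.0014],-1],[[0,-0.4,0.1],[0.001,0,-0.0014],-1],[[0,-0.65,0.3],[0.001,0,-0.0014],-1],[[0,-0.65,0.6],[0.001,0,-0.0014],-1],[[0,-0.65,0.85],[0.001,0,-0.0014],-1]]}}

```text
t: 5.1
tcp_pos: [0.4923, 0.198, 0.2187]
ee_rot: [[-0.992, -0.001, 0.126], [-0.126, -0.001, -0.992], [0.001, -1.0, 0.001]]
force: [1.5, -0.5, -2.2]
gripper_width: 0.0587
```

```bash
python3 plan.py 500 60 220 -174
```

```text
t 5.1 at [492.3 198.  218.7] yaw -172.74 tilt [ 0.0013 -1.    ] 0.0009 F [ 1.5 -0.5 -2.2] w 58.7 q [ 0.76 -0.14 -0.24 -0.   -1.47 -0.64]
shift/150: [0.0653, -0.0075, 0.9194] turn/360: [-0.00015, 0.0035, 0.00021] mm 138.3
```

>>> {"method": "send_rows", "body": {"targets": [[[0.02,0,0.25],[0,0.001,0],-1],[[0.04,0,0.5],[0,0.002,0],-1],[[0.06,0,0.75],[0,0.003,0],-1],[[0.08,0,1],[0,0.0035,0],-1],[[0.08,0,1],[0,0.0035,0],-1]]}}

```text
t: 5.6
tcp_pos: [0.4989, 0.0455, 0.2178]
ee_rot: [[-0.995, -0.003, 0.1], [-0.1, -0.003, -0.995], [0.003, -1.0, 0.003]]
force: [0.1, 0.2, -1.4]
gripper_width: 0.0586
```

```bash
python3 plan.py 521 -60 200 -174;python3 -c "
from h import *
wshot('w6')"
```

```text
t 5.6 at [498.9  45.5 217.8] yaw -174.27 tilt [ 0.0034 -1.    ] 0.0031 F [ 0.1  0.2 -1.4] w 58.6 q [ 0.49 -0.22 -0.31  0.   -1.48 -0.4 ]
shift/150: [-0.0769, 0.1206, 0.7143] turn/360: [-0.00049, -0.00074, 0.00055] mm 109.3
```

View pics/w6.png

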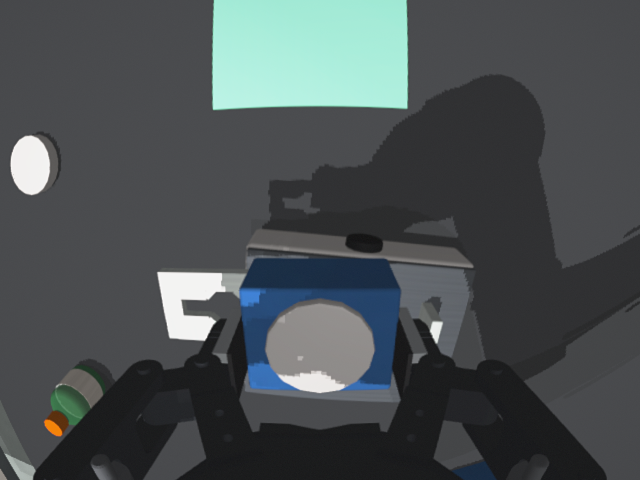

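```bash
python3 - <<'E'
from h import *
W=load("w6.npz")
P=wonz(W,[(212.5,108.5),(407,107.5),(214,2),(407,2)],.003)*1000;print(P.round(1)); d=P[0]-P[1];print(np.degrees(np.arctan2(d[1],d[0])))
y=np.array([-d[1],d[0],0])/np.linalg.norm(d);print("ctr",(P[0]+P[1])/2-y*65)
E
```

```text
[[ 590.   -45.3    3. ]
 [ 442.   -60.1    3. ]
 [ 598.5 -132.7    3. ]
 [ 450.1 -146.1    3. ]]
5.707510151389373
ctr [ 522.47906176 -117.34112259    3.        ]
```

```bash
python3 plan.py 522.5 -117.3 130 -174.3
```

```text
t 5.65 at [499.   47.1 217.7] yaw -174.22 tilt [ 0.0033 -1.    ] 0.0023 F [ 0.3 -0.2 -1.8] w 58.8 q [ 0.5  -0.22 -0.31  0.   -1.48 -0.4 ]
shift/150: [-0.0477, 0.587, 1.1048] turn/360: [-0.00037, 0.00021, 0.00052] mm 187.8
```

>>> {"method": "send_rows", "body": {"targets": [[[-0.01,0,0.25],[-0.0004,0,0.0005],-1],[[-0.02,0.05,0.5],[-0.0004,0,0.0005],-1],[[-0.03,0.15,0.75],[-0.0004,0,0.0005],-1],[[-0.04,0.3,1],[-0.0004,0,0.0005],-1],[[-0.048,0.4,1],[-0.0004,0,0.0005],-1]]}}

```text
t: 6.15
tcp_pos: [0.5213, -0.1022, 0.1561]
ee_rot: [[-0.995, -0.002, 0.101], [-0.101, -0.0, -0.995], [0.002, -1.0, 0.0]]
force: [-1.1, 0.3, -2.7]
gripper_width: 0.0589
```

```bash
python3 plan.py 522.5 -117.3 100 -174.3
```

```text
t 6.15 at [ 521.3 -102.2  156.1] yaw -174.22 tilt [ 0.0024 -1.    ] 0.0 F [-1.1  0.3 -2.7] w 58.9 q [ 0.19 -0.11 -0.33 -0.   -1.35 -0.08]
shift/150: [0.001, 0.3739, 0.1012] turn/360: [-1e-05, 0.00021, 0.00039] mm 58.1
```

>>> {"method": "send_rows", "body": {"targets": [[[0,0.1,0.1],[0,0,0.0004],-1],[[0,0.22,0.1],[0,0,0.0004],-1],[[0,0.34,0.1],[0,0,0.0004],-1],[[0,0.38,0.1],[0,0,0.0004],-1],[[0,0.38,0.1],[0,0,0.0004],-1]]}}

```text
t: 6.65
tcp_pos: [0.5229, -0.1139, 0.1002]
ee_rot: [[-0.994, 0.0, 0.105], [-0.105, 0.0, -0.994], [-0.0, -1.0, -0.0]]
force: [-0.0, 0.3, -1.6]
gripper_width: 0.0589
```

```bash
python3 plan.py 522.5 -117.3 89 -174.3;python3 -c "
from h import *
wshot('w7')"
```

```text
t 6.65 at [ 522.9 -113.9  100.2] yaw -173.98 tilt [-4.e-04 -1.e+00] -0.0001 F [-0.   0.3 -1.6] w 58.9 q [ 0.16 -0.06 -0.39 -0.   -1.24 -0.06]
shift/150: [0.005, 0.0746, 0.0223] turn/360: [2e-05, 0.00089, -6e-05] mm 11.7
```

View pics/w7.png

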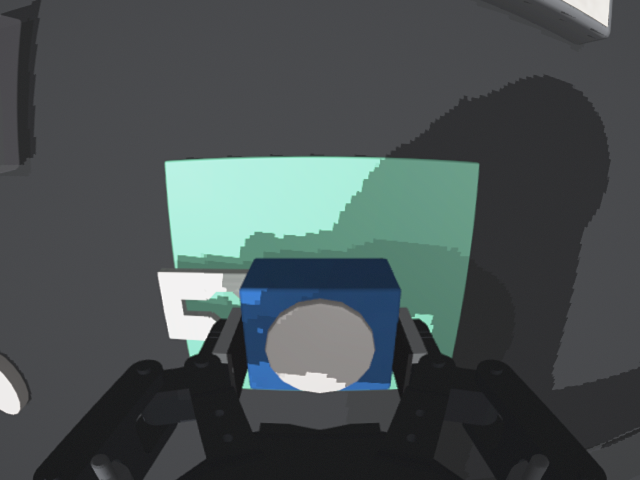

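Lower in small steps until the force shows contact.

>>> {"method": "send_rows", "body": {"targets": [[[0.005,0.025,0.02],[0,0.0008,0],-1],[[0.005,0.045,0.02],[0,0.0008,0],-1],[[0.005,0.06,0.02],[0,0.0008,0],-1],[[0.005,0.07,0.02],[0,0.0008,0],-1],[[0.005,0.07,0.02],[0,0.0008,0],-1]]}}

```text
t: 7.2
tcp_pos: [0.5227, -0.1178, 0.0905]
ee_rot: [[-0.995, 0.002, 0.099], [-0.099, 0.0, -0.995], [-0.002, -1.0, -0.0]]
force: [-0.4, 0.1, -2.3]
gripper_width: 0.059
```

```bash
python3 plan.py 522.5 -117.3 86 -174.3
```

```text
t 7.2 at [ 522.7 -117.8   90.5] yaw -174.33 tilt [-0.0022 -1.    ] -0.0001 F [-0.4  0.1 -2.3] w 59.0 q [ 0.15 -0.05 -0.4   0.   -1.22 -0.05]
shift/150: [0.0013, 0.0301, -0.0032] turn/360: [1e-05, -8e-05, -0.00035] mm 4.6
```

>>> {"method": "send_rows", "body": {"targets": [[[0,0.008,0],[0,0,0],-1],[[0,0.015,0],[0,0,0],-1],[[0,0.02,0],[0,0,0],-1],[[0,0.02,0],[0,0,0],-1]]}}

```text
t: 7.6
tcp_pos: [0.5231, -0.1179, 0.0886]
ee_rot: [[-0.995, 0.003, 0.099], [-0.099, -0.0, -0.995], [-0.003, -1.0, 0.0]]
force: [-3.2, 0.5, 4.3]
gripper_width: 0.059
```

```bash
python3 plan.py 522.5 -117.3 86 -174.3
```

```text
t 7.6 at [ 523.1 -117.9   88.6] yaw -174.31 tilt [-0.0033 -1.    ] 0.0005 F [-3.2  0.5  4.3] w 59.0 q [ 0.15 -0.05 -0.4   0.   -1.21 -0.05]
shift/150: [0.0036, 0.0173, -0.0042] turn/360: [-7e-05, -3e-05, -0.00052] mm 2.7
```

>>> {"method": "send_rows", "body": {"targets": [[[0,0,0],[0,0,0],0.6],[[0,0,0],[0,0,0],1],[[0,0,0],[0,0,0],1],[[0,0,0],[0,0,0],1]]}}

```text
t: 8.0
tcp_pos: [0.5229, -0.1177, 0.0876]
ee_rot: [[-0.995, 0.002, 0.099], [-0.099, 0.0, -0.995], [-0.002, -1.0, -0.0]]
force: [-0.5, 0.6, 0.4]
gripper_width: 0.0857
```

>>> {"method": "send_rows", "body": {"targets": [[[0,-0.1,0],[0,0,0],1],[[0,-0.3,0],[0,0,0],1],[[0,-0.55,0],[0,0,0],1],[[0,-0.55,-0.2],[0,0,0],1],[[0,-0.55,-0.2],[0,0,0],1]]}}

```text
t: 8.5
tcp_pos: [0.5203, -0.0862, 0.1729]
ee_rot: [[-0.995, 0.007, 0.1], [-0.1, 0.001, -0.995], [-0.007, -1.0, -0.001]]
force: [-0.5, -0.3, -0.9]
gripper_width: 0.0855
```

```bash
python3 plan.py 522.5 -117.3 170 95.7;python3 -c "
from h import *
wshot('w8')"
```

```text
t 8.5 at [520.3 -86.2 172.9] yaw -174.24 tilt [-0.0067 -1.    ] -0.0007 F [-0.5 -0.3 -0.9] w 85.5 q [ 0.22 -0.14 -0.32  0.   -1.38 -0.12]
shift/150: [0.0064, 0.0194, 0.2076] turn/360: [0.00093, 0.25017, -0.00075] mm 31.3
```

View pics/w8.png

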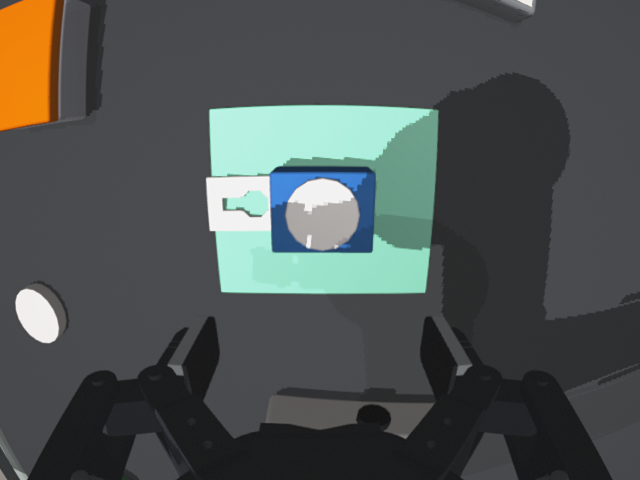

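The holder stands on the mat: block at (323,210), keyhole at (248,203). I'll re-grip at tool yaw −84.3° so the camera sits on the tongue side and sees both keyhole and screw.

```bash
python3 - <<'E'
from h import *
W=load("w8.npz")
m=mask(W,(95,80,40),(130,255,255),(265,160,380,256))
m2=mask(W,(0,0,100),(180,60,255),(283,176,362,254));b=max(blobs(m2),key=lambda t:t[1]);print("dish",b[0],wonz(W,b[0],.042)*1000,b[1])
E
python3 plan.py 522.5 -117.3 180 -84.3
```

```text
dish [322.04290116 213.87129652] [[ 523.27003572 -119.7322774    42.        ]] 4219
t 8.55 at [519.9 -87.  171.8] yaw -174.22 tilt [-0.0047 -1.    ] -0.0004 F [ 0.5 -0.3 -0.5] w 85.2 q [ 0.22 -0.13 -0.32  0.   -1.38 -0.12]
shift/150: [0.0031, -0.0548, 0.2028] turn/360: [-0.00053, -0.24978, -0.00063] mm 31.5
```

>>> {"method": "send_rows", "body": {"targets": [[[0,-0.05,0.05],[0,-0.0235,0],1],[[0,-0.05,0.1],[0,-0.047,0],1],[[0,-0.05,0.15],[0,-0.07,0],1],[[0,-0.05,0.2],[0,-0.094,0],1],[[0,-0.05,0.2],[0,-0.117,0],1]]}}

```text
t: 9.05
tcp_pos: [0.5224, -0.119, 0.1777]
ee_rot: [[-0.668, 0.002, 0.744], [-0.744, -0.0, -0.668], [-0.001, -1.0, 0.001]]
force: [0.3, 0.1, -0.2]
gripper_width: 0.0854
```

```bash
python3 plan.py 523 -118.5 180 -84.3
```

```text
t 9.05 at [ 522.4 -119.   177.7] yaw -131.91 tilt [-0.001 -1.   ] 0.0013 F [ 0.3  0.1 -0.2] w 85.4 q [ 0.15 -0.11 -0.29  0.   -1.39  0.69]
shift/150: [-0.0048, -0.0156, 0.0008] turn/360: [-0.00027, -0.13225, -6e-05] mm 2.4
```

>>> {"method": "send_rows", "body": {"targets": [[[0,-0.01,0],[0,-0.0235,0],1],[[0,-0.01,0],[0,-0.047,0],1],[[0,-0.01,0],[0,-0.07,0],1],[[0,-0.01,0],[0,-0.094,0],1],[[0,-0.01,0],[0,-0.117,0],1]]}}

```text
t: 9.55
tcp_pos: [0.5224, -0.1183, 0.1792]
ee_rot: [[0.004, 0.002, 1.0], [-1.0, -0.0, 0.004], [0.0, -1.0, 0.002]]
force: [-0.1, -0.1, -0.3]
gripper_width: 0.0854
```

```bash
python3 plan.py 523 -118.5 170 -84.3
```

```text
t 9.55 at [ 522.4 -118.3  179.2] yaw -89.74 tilt [ 1.e-04 -1.e+00] 0.0017 F [-0.1 -0.1 -0.3] w 85.4 q [ 0.15 -0.11 -0.29  0.   -1.39  1.42]
shift/150: [0.0013, 0.0612, 0.0038] turn/360: [-0.00026, -0.01512, 2e-05] mm 9.2
```

>>> {"method": "send_rows", "body": {"targets": [[[0,0.1,0.004],[0,-0.015,0],1],[[0,0.2,0.004],[0,-0.015,0],1],[[0,0.2,0.004],[0,-0.015,0],1],[[0,0.2,0.004],[0,-0.015,0],1]]}}

```text
t: 9.95
tcp_pos: [0.523, -0.118, 0.1489]
ee_rot: [[0.091, 0.001, 0.996], [-0.996, -0.0, 0.091], [0.0, -1.0, 0.001]]
force: [-0.3, -0.1, -0.1]
gripper_width: 0.0853
```

```bash
python3 plan.py 523 -118.5 120 -84.3;python3 -c "
from h import *
wshot('w9')"
```

```text
t 9.95 at [ 523.  -118.   148.9] yaw -84.8 tilt [ 4.e-04 -1.e+00] 0.0011 F [-0.3 -0.1 -0.1] w 85.3 q [ 0.15 -0.09 -0.33  0.   -1.33  1.51]
shift/150: [0.0029, 0.1924, -0.0008] turn/360: [-0.00018, -0.00138, 7e-05] mm 28.9
```

View pics/w9.png

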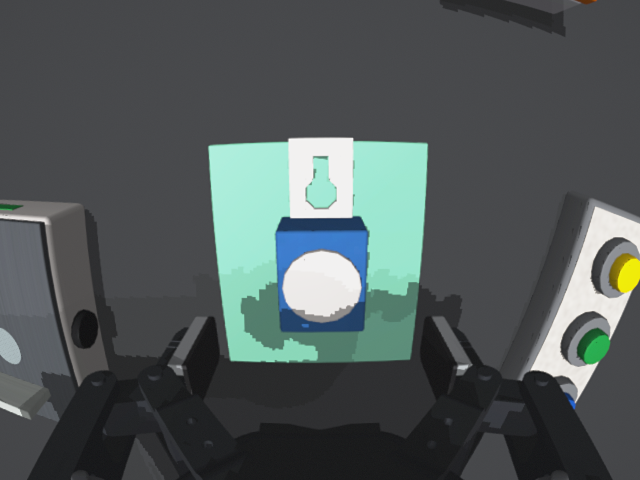

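```bash
python3 - <<'E'
from h import *
W=load("w9.npz")
m=mask(W,(0,0,110),(180,70,255),(280,245,366,326));b=max(blobs(m),key=lambda t:t[1]);dc=wonz(W,b[0],.042)[0]*1000;print("dish",b[0],dc,b[1])
m=mask(W,(0,0,150),(180,40,255),(285,135,358,217));c=cv2.findContours(m,cv2.RETR_EXTERNAL,cv2.CHAIN_APPROX_NONE)[0];print("tongue",wrect(W,m,.0085))
# tongue corners & block top corners by eye
P=wonz(W,[(289,139),(353,139)],.0085)*1000;print(P.round(1))
Q=wonz(W,[(277,233),(367,233),(281,331),(364,331)],.037)*1000;print(Q.round(1),Q.mean(0))
# keyhole: mat colour within tongue
m=mask(W,(70,40,60),(95,255,255),(300,150,342,212));b=max(blobs(m),key=lambda t:t[1]);print("hole",b[1],b[0],wonz(W,b[0],.0085)*1000)
E
```

```text
dish [321.49636324 285.73087944] [ 525.451148   -118.25415492   42.        ] 4537
tongue [ 576.8 -112.9   45.6   36.2    6.2]
[[ 597.   -93.6    8.5]
 [ 600.3 -129.1    8.5]]
[[ 550.2  -93.2   37. ]
 [ 554.4 -138.9   37. ]
 [ 493.   -98.3   37. ]
 [ 497.2 -145.2   37. ]] [ 523.69362591 -118.89457017   37.        ]
hole 1092 [320.68956044 184.48076923] [[ 572.69418095 -113.58946083    8.5       ]]
```

```bash
python3 plan.py 524 -118.4 90 -84.3
```

```text
t 10.0 at [ 523.4 -118.   149.6] yaw -84.77 tilt [ 5.e-04 -1.e+00] 0.0025 F [ 0.8 -0.1  0.6] w 85.5 q [ 0.15 -0.09 -0.33  0.   -1.33  1.51]
shift/150: [0.0029, 0.3974, 0.0027] turn/360: [-0.0004, -0.0013, 8e-05] mm 59.6
```

>>> {"method": "send_rows", "body": {"targets": [[[0.003,0.1,0.003],[-0.0003,-0.0013,0],1],[[0.003,0.2,0.003],[-0.0003,-0.0013,0],1],[[0.003,0.3,0.003],[-0.0003,-0.0013,0],1],[[0.003,0.39,0.003],[-0.0003,-0.0013,0],1],[[0.003,0.39,0.003],[-0.0003,-0.0013,0],1]]}}

```text
t: 10.5
tcp_pos: [0.5224, -0.1181, 0.0876]
ee_rot: [[0.1, -0.004, 0.995], [-0.995, 0.0, 0.1], [-0.001, -1.0, -0.004]]
force: [0.8, 0.6, -0.7]
gripper_width: 0.0855
```

```bash
python3 plan.py 524 -118.4 90 -84.3
```

```text
t 10.5 at [ 522.4 -118.1   87.6] yaw -84.24 tilt [-6.e-04 -1.e+00] -0.0042 F [ 0.8  0.6 -0.7] w 85.5 q [ 0.15 -0.04 -0.4  -0.   -1.22  1.52]
shift/150: [0.0028, -0.0163, 0.0101] turn/360: [0.00067, 0.00017, -9e-05] mm 2.9
```

>>> {"method": "send_rows", "body": {"targets": [[[0.002,-0.02,0.01],[0.0007,0,0],1],[[0.002,-0.02,0.01],[0.0007,0,0],1],[[0.002,-0.02,0.01],[0.0007,0,0],-1],[[0.002,-0.02,0.01],[0.0007,0,0],-1],[[0.002,-0.02,0.01],[0.0007,0,0],-1]], "grip_force": 50}}

```text
t: 11.0
tcp_pos: [0.5259, -0.1184, 0.0946]
ee_rot: [[0.101, 0.006, 0.995], [-0.995, 0.0, 0.101], [0.0, -1.0, 0.006]]
force: [-1.1, 1.2, 0.7]
gripper_width: 0.0464
```

>>> {"method": "send_rows", "body": {"targets": [[[0,0,0],[0,0,0],-1],[[0,0,0],[0,0,0],-1]]}}

```text
t: 11.2
tcp_pos: [0.5258, -0.1183, 0.0945]
ee_rot: [[0.101, 0.006, 0.995], [-0.995, 0.0, 0.101], [0.0, -1.0, 0.006]]
force: [-1.1, 0.6, 3.5]
gripper_width: 0.0469
```

```bash
python3 plan.py 524 -118.4 90 -84.3;python3 -c "
from h import *
wshot('w10')"
```

```text
t 11.2 at [ 525.8 -118.3   94.5] yaw -84.21 tilt [ 2.e-04 -1.e+00] 0.0062 F [-1.1  0.6  3.5] w 46.9 q [ 0.15 -0.05 -0.39  0.   -1.22  1.52]
shift/150: [-0.0006, 0.0297, -0.0125] turn/360: [-0.00099, 0.00026, 4e-05] mm 4.8
```

View pics/w10.png

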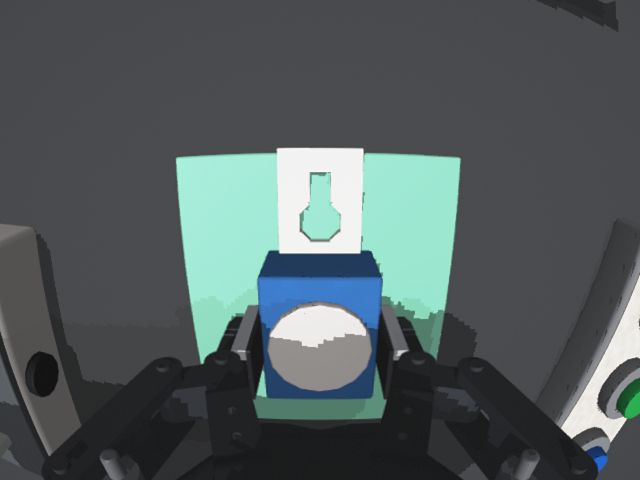

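```bash
python3 - <<'E'
from h import *
W=load("w10.npz")
m=mask(W,(0,0,150),(180,40,255),(265,140,375,253));r=wrect(W,m,.0085);print("tongue",r)
m=mask(W,(0,0,90),(180,70,255),(265,300,375,394));b=max(blobs(m),key=lambda t:t[1]);dc=wonz(W,b[0],.042)[0]*1000;print("dish",b[0],dc,b[1])
m=mask(W,(70,40,60),(95,255,255),(290,165,350,245));b=max(blobs(m),key=lambda t:t[1])[2].astype(np.uint8)*255
P=wonz(W,cv2.findContours(b,cv2.RETR_EXTERNAL,cv2.CHAIN_APPROX_NONE)[0][0][:,0,:],.0085)*1000
a=np.radians(5.7);u=np.array([np.cos(a),np.sin(a)]);v=np.array([-u[1],u[0]])
t=(P[:,:2]-W["p"][:2]*1000);print("hole along",(t@u).min(),(t@u).max(),"across",(t@v).min(),(t@v).max())
m=mask(W,(0,0,150),(180,40,255),(265,140,375,253));P=wonz(W,cv2.findContours(m,cv2.RETR_EXTERNAL,cv2.CHAIN_APPROX_NONE)[0][0][:,0,:],.0085)*1000
t=(P[:,:2]-W["p"][:2]*1000);print("tongue along",(t@u).max(),"across",np.percentile(t@v,[3,97]))
t=dc[:2]-W["p"][:2]*1000;print("dish along/across",t@u,t@v)
E
python3 - <<'E'
import cv2
f=cv2.imread('pics/w10.png')[130:270,240:400];cv2.imwrite('pics/w10c.png',cv2.resize(f,None,fx=4,fy=4,interpolation=cv2.INTER_CUBIC))
E
```

```text
tongue [ 576.7 -112.5   45.6   36.2    5.8]
dish [319.22843472 346.03937116] [ 526.92266845 -117.39515931   42.        ] 7315
hole along 34.36210803596901 63.66327690082728 across -7.712001751132717 9.194283474814378
tongue along 73.98130018394448 across [-17.28762709  18.68923899]
dish along/across 1.165713581157772 0.7891896946851696
```

View pics/w10c.png

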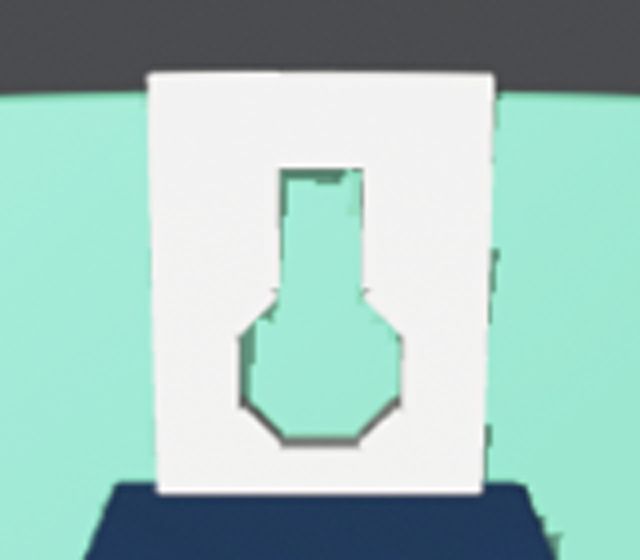

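>>> {"method": "send_rows", "body": {"targets": [[[0,-0.1,0],[0,0,0],-1],[[0,-0.3,0],[0,0,0],-1],[[0,-0.5,0],[0,0,0],-1],[[0,-0.7,0],[0,0,0],-1],[[0,-0.8,0],[0,0,0],-1]]}}

```text
t: 11.75
tcp_pos: [0.5253, -0.1185, 0.217]
ee_rot: [[0.101, 0.008, 0.995], [-0.995, 0.0, 0.101], [0.0, -1.0, 0.008]]
force: [1.3, 0.7, -1.9]
gripper_width: 0.0469
```

```bash
python3 plan.py 475 110 210 -90;python3 -c "
from h import *
wshot('w11')"
```

```text
t 11.75 at [ 525.3 -118.5  217. ] yaw -84.21 tilt [ 4.e-04 -1.e+00] 0.0083 F [ 1.3  0.7 -1.9] w 46.9 q [ 0.15 -0.12 -0.23  0.   -1.45  1.52]
shift/150: [-1.5493, 0.0443, -0.1804] turn/360: [-0.00132, 0.01608, 0.0] mm 234.1
```

View pics/w11.png

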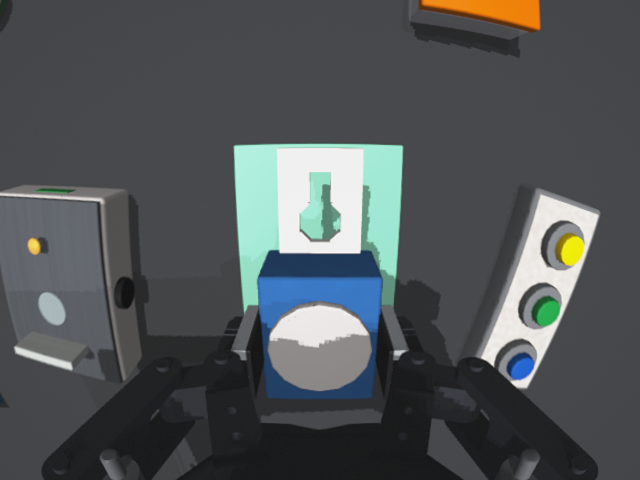

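>>> {"method": "send_rows", "body": {"targets": [[[-0.2,0,-0.02],[0,0.003,0],-1],[[-0.4,0,-0.05],[0,0.006,0],-1],[[-0.6,0,-0.08],[0,0.009,0],-1],[[-0.8,0,-0.1],[0,0.012,0],-1],[[-1,0,-0.12],[0,0.016,0],-1]]}}

```text
t: 12.3
tcp_pos: [0.4908, 0.0301, 0.212]
ee_rot: [[-0.001, 0.003, 1.0], [-1.0, 0.0, -0.001], [-0.0, -1.0, 0.003]]
force: [0.2, 0.6, -2.1]
gripper_width: 0.0465
```

```bash
python3 plan.py 472 110 210 -90; python3 - <<'E'
from h import *
W=load("w11.npz")
for k,lo,hi in(("blue",(100,120,60),(125,255,255)),("yellow",(22,120,100),(33,255,255)),("green",(50,120,60),(75,255,255))):
    m=mask(W,lo,hi,(490,220,600,390)); b=max(blobs(m),key=lambda t:t[1]); print(k,b[0].round(1),np.round(wonz(W,b[0],.047)*1000,1))
E
```

```text
t 12.3 at [490.8  30.1 212. ] yaw -90.04 tilt [-4.e-04 -1.e+00] 0.0025 F [ 0.2  0.6 -2.1] w 46.5 q [ 0.47 -0.25 -0.35  0.   -1.47  1.1 ]
shift/150: [-0.5323, 0.013, -0.126] turn/360: [-0.00041, -0.00011, -6e-05] mm 82.1
blue [520.2 366. ] [[ 437.1 -306.2   47. ]]
yellow [569.3 248.8] [[ 548.3 -317.5   47. ]]
green [545.5 310.9] [[ 492.7 -311.8   47. ]]
```

>>> {"method": "send_rows", "body": {"targets": [[[-0.2,0,-0.04],[0,0,0],-1],[[-0.4,0,-0.08],[0,0,0],-1],[[-0.53,0,-0.12],[0,0,0],-1],[[-0.53,0,-0.12],[0,0,0],-1]]}}

```text
t: 12.7
tcp_pos: [0.4727, 0.1104, 0.2119]
ee_rot: [[0.003, 0.002, 1.0], [-1.0, 0.0, 0.003], [-0.0, -1.0, 0.002]]
force: [-0.8, 0.3, -1.9]
gripper_width: 0.0468
```

```bash
python3 plan.py 468 110.5 185 -90;python3 -c "
from h import *
wshot('w12')"
```

```text
t 12.7 at [472.7 110.4 211.9] yaw -89.81 tilt [-3.e-04 -1.e+00] 0.0025 F [-0.8  0.3 -1.9] w 46.8 q [ 0.65 -0.27 -0.36  0.   -1.47  0.93]
shift/150: [-0.0009, 0.1793, -0.032] turn/360: [-0.00039, 0.00053, -5e-05] mm 27.3
```

View pics/w12.png

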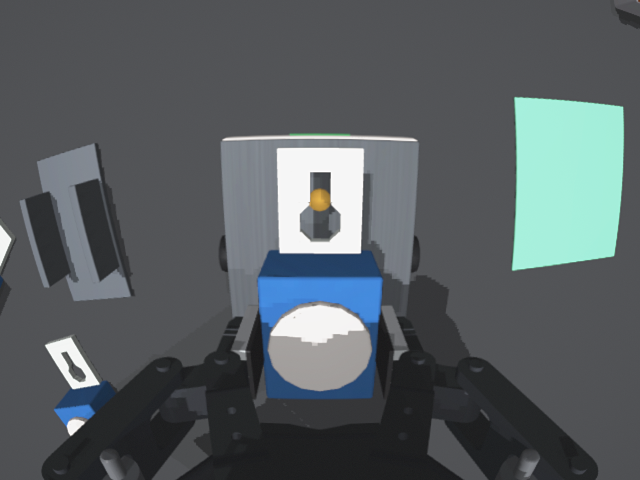

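```bash
cat > kh.py <<'E'
from h import *
def khtool():
    W=load("w10.npz");a=np.radians(5.75);u=np.array([np.cos(a),np.sin(a)]);v=np.array([-u[1],u[0]])
    q=W["p"][:2]+.0420*u+.0007*v
    return W["R"].T@(np.r_[q,.003]-W["p"])
def screw(name,box):
    W=load(name+".npz")
    m=mask(W,(8,120,80),(35,255,255),box);b=max(blobs(m,5),key=lambda t:t[1])
    s=wonz(W,b[0],.0615)[0]*1000
    k=(W["p"]+W["R"]@khtool())*1000
    print("screw",b[0].round(1),b[1],s.round(1),"keyhole",k.round(1),"need d",(s-k)[:2].round(1), "gap bottom-head",(k[2]-61.5).round(1))
    print("kh px",wproj(W,k/1000).round(1))
    return W
E
python3 - <<'E'
from kh import *
print(khtool()*1000)
W=screw("w12",(300,170,345,245))
P=wonz(W,[(223.5,138.5),(416,138.5)],.05)*1000;d=P[0]-P[1];print(P.round(1),"mid",P.mean(0),"yaw front",90-np.degrees(np.arctan2(d[0],d[1]))-90)
f=W["frame"];cv2.imwrite('pics/w12c.png',cv2.resize(f[125:265,200:440],None,fx=3.3,fy=3.3,interpolation=cv2.INTER_CUBIC))
E
```

```text
[-0.69018247 91.73281724 41.42841672]
screw [319.7 199.6] 365 [512.  111.1  61.5] keyhole [514.4 111.2 120.3] need d [-2.3 -0.1] gap bottom-head 58.8
kh px [[319.5 218.9]]
[[549.6 171.5  50. ]
 [550.2  50.9  50. ]] mid [549.89779562 111.18678779  50.        ] yaw front 0.24993391560393263
```

View pics/w12c.png

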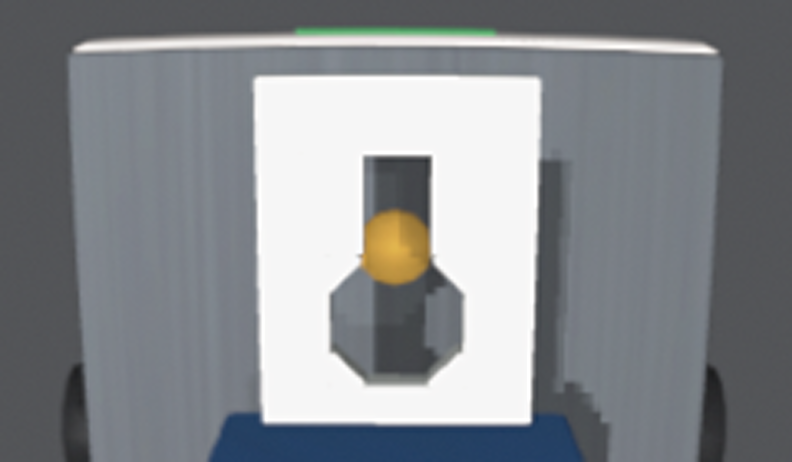

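>>> {"method": "send_rows", "body": {"targets": [[[0,0.1,-0.015],[-0.0003,0,0],-1],[[0,0.2,-0.015],[-0.0003,0,0],-1],[[0,0.28,-0.015],[-0.0003,0,0],-1],[[0,0.28,-0.015],[-0.0003,0,0],-1],[[0,0.28,-0.015],[-0.0003,0,0],-1]]}}

```text
t: 13.25
tcp_pos: [0.4718, 0.1081, 0.1711]
ee_rot: [[-0.0, 0.003, 1.0], [-1.0, -0.0, -0.0], [0.0, -1.0, 0.003]]
force: [0.4, 0.3, -1.4]
gripper_width: 0.0462
```

```bash
python3 plan.py 468 110.5 160 -89.75;python3 - <<'E'
from kh import *
wshot('w13');W=screw("w13",(290,170,350,265))
f=W["frame"];cv2.imwrite('pics/w13c.png',cv2.resize(f[125:265,200:440],None,fx=3.3,fy=3.3,interpolation=cv2.INTER_CUBIC))
E
```

```text
t 13.25 at [471.8 108.1 171.1] yaw -90.01 tilt [ 4.e-04 -1.e+00] 0.0025 F [ 0.4  0.3 -1.4] w 46.2 q [ 0.64 -0.26 -0.43  0.   -1.39  0.93]
shift/150: [-0.0161, 0.0742, -0.0253] turn/360: [-0.0004, -0.00071, 6e-05] mm 12.0
screw [314.6 213.7] 539 [511.7 111.2  61.5] keyhole [513.4 108.7  79.5] need d [-1.7  2.4] gap bottom-head 18.0
kh px [[319.5 218.9]]
```

View pics/w13c.png

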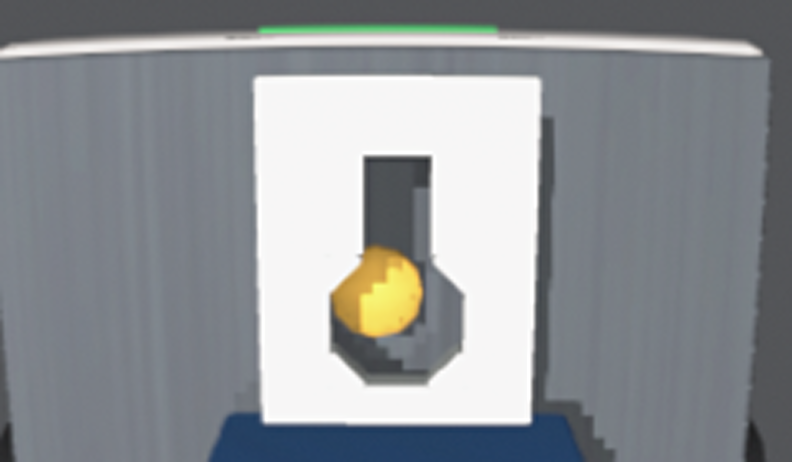

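>>> {"method": "send_rows", "body": {"targets": [[[-0.016,0.02,-0.012],[-0.0004,-0.0007,0],-1],[[-0.016,0.04,-0.012],[-0.0004,-0.0007,0],-1],[[-0.016,0.067,-0.012],[-0.0004,-0.0007,0],-1],[[-0.016,0.067,-0.012],[-0.0004,-0.0007,0],-1],[[-0.016,0.067,-0.012],[-0.0004,-0.0007,0],-1]]}}

```text
t: 13.8
tcp_pos: [0.47, 0.111, 0.1614]
ee_rot: [[0.005, 0.0, 1.0], [-1.0, 0.0, 0.005], [-0.0, -1.0, 0.0]]
force: [-0.9, -0.1, -1.1]
gripper_width: 0.0469
```

```bash
python3 plan.py 468 110.5 160 -89.75;python3 - <<'E'
from kh import *
wshot('w14');W=screw("w14",(290,170,350,265))
f=W["frame"];cv2.imwrite('pics/w14c.png',cv2.resize(f[125:265,200:440],None,fx=3.3,fy=3.3,interpolation=cv2.INTER_CUBIC))
E
```

```text
t 13.8 at [470.  111.  161.4] yaw -89.72 tilt [-3.e-04 -1.e+00] 0.0005 F [-0.9 -0.1 -1.1] w 46.9 q [ 0.65 -0.25 -0.45  0.   -1.38  0.92]
shift/150: [0.003, 0.0095, -0.0131] turn/360: [-7e-05, 8e-05, -5e-05] mm 2.5
screw [320.  213.5] 664 [512.  111.7  61.5] keyhole [511.4 111.9  69.7] need d [ 0.6 -0.2] gap bottom-head 8.2
kh px [[319.5 218.9]]
```

View pics/w14c.png

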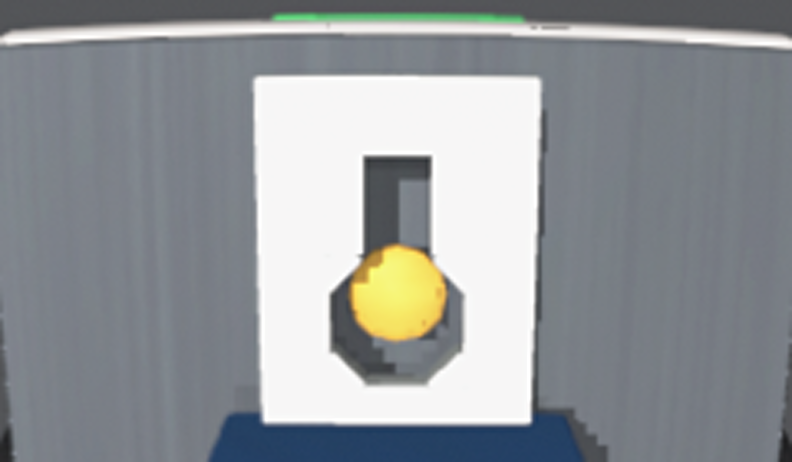

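>>> {"method": "send_rows", "body": {"targets": [[[0,0.015,0.002],[0,0,0],-1],[[0,0.03,0.002],[0,0,0],-1],[[0,0.043,0.002],[0,0,0],-1],[[0,0.043,0.002],[0,0,0],-1],[[0,0.043,0.002],[0,0,0],-1]]}}

```text
t: 14.35
tcp_pos: [0.4703, 0.111, 0.155]
ee_rot: [[0.005, 0.001, 1.0], [-1.0, 0.0, 0.005], [-0.0, -1.0, 0.001]]
force: [0.0, 0.1, -1.5]
gripper_width: 0.0467
```

```bash
python3 plan.py 469.5 111 142.5 -89.75;python3 - <<'E'
from kh import *
wshot('w15');W=screw("w15",(290,170,350,265))
f=W["frame"];cv2.imwrite('pics/w15c.png',cv2.resize(f[125:265,200:440],None,fx=3.3,fy=3.3,interpolation=cv2.INTER_CUBIC))
E
```

```text
t 14.35 at [470.3 111.  155. ] yaw -89.72 tilt [-4.e-04 -1.e+00] 0.0005 F [ 0.   0.1 -1.5] w 46.7 q [ 0.65 -0.25 -0.45  0.   -1.37  0.93]
shift/150: [-0.0002, 0.0834, -0.0052] turn/360: [-8e-05, 8e-05, -6e-05] mm 12.5
screw [320.  217.1] 726 [512.1 111.7  61.5] keyhole [511.7 111.9  63.3] need d [ 0.4 -0.2] gap bottom-head 1.8
kh px [[319.5 218.9]]
```

View pics/w15c.png

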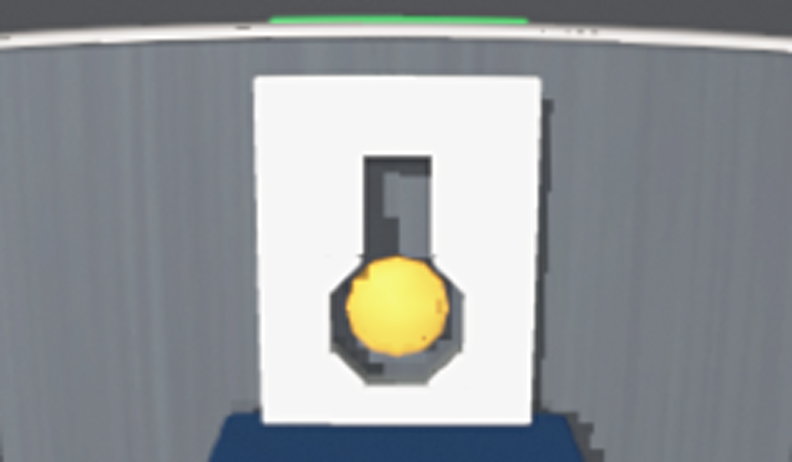

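>>> {"method": "send_rows", "body": {"targets": [[[0,0.02,0.001],[0,0,0],-1],[[0,0.04,0.001],[0,0,0],-1],[[0,0.06,0.001],[0,0,0],-1],[[0,0.074,0.001],[0,0,0],-1],[[0,0.074,0.001],[0,0,0],-1]]}}

```text
t: 14.9
tcp_pos: [0.4703, 0.1109, 0.1434]
ee_rot: [[0.005, -0.0, 1.0], [-1.0, 0.0, 0.005], [-0.0, -1.0, -0.0]]
force: [-0.4, -0.4, -1.2]
gripper_width: 0.0466
```

```bash
python3 plan.py 469.5 111 141.5 -89.75;python3 - <<'E'
from kh import *
wshot('w16');W=screw("w16",(290,170,350,265))
f=W["frame"];cv2.imwrite('pics/w16c.png',cv2.resize(f[125:265,200:440],None,fx=3.3,fy=3.3,interpolation=cv2.INTER_CUBIC))
E
```

```text
t 14.9 at [470.3 110.9 143.4] yaw -89.73 tilt [-2.e-04 -1.e+00] -0.0001 F [-0.4 -0.4 -1.2] w 46.6 q [ 0.65 -0.24 -0.47 -0.   -1.34  0.93]
shift/150: [-0.0006, 0.013, -0.0051] turn/360: [2e-05, 7e-05, -3e-05] mm 2.1
screw [319.9 223.3] 820 [512.2 111.7  61.5] keyhole [511.7 111.8  51.7] need d [ 0.5 -0.1] gap bottom-head -9.8
kh px [[319.5 218.9]]
```

View pics/w16c.png

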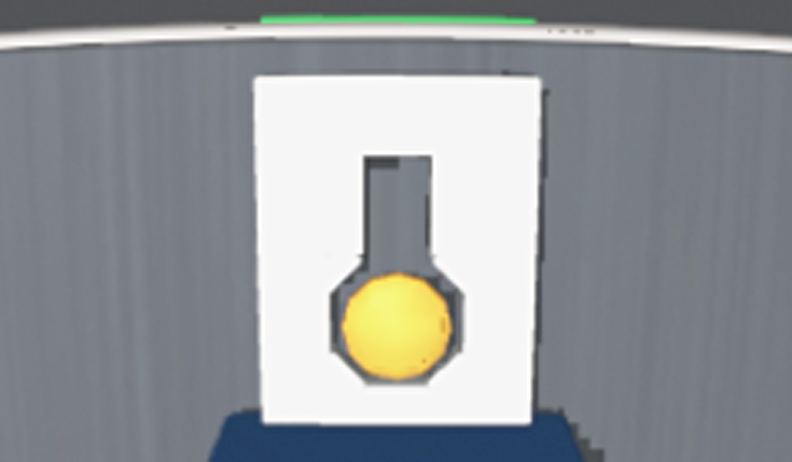

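Screw head sits inside the keyhole opening, at (320,223). Lower the last ~2 mm to the deck.

>>> {"method": "send_rows", "body": {"targets": [[[0,0.005,0],[0,0,0],-1],[[0,0.01,0],[0,0,0],-1],[[0,0.014,0],[0,0,0],-1],[[0,0.014,0],[0,0,0],-1]]}}

```text
t: 15.35
tcp_pos: [0.4705, 0.111, 0.1419]
ee_rot: [[0.005, 0.001, 1.0], [-1.0, 0.001, 0.005], [-0.001, -1.0, 0.001]]
force: [-0.3, 0.2, -1.1]
gripper_width: 0.0467
```

```bash
python3 plan.py 469.5 111 141.5 -89.75
```

```text
t 15.35 at [470.5 111.  141.9] yaw -89.72 tilt [-6.e-04 -1.e+00] 0.0007 F [-0.3  0.2 -1.1] w 46.7 q [ 0.65 -0.24 -0.47 -0.   -1.34  0.93]
shift/150: [0.0002, 0.0025, -0.0064] turn/360: [-0.00011, 8e-05, -9e-05] mm 1.0
```

>>> {"method": "send_rows", "body": {"targets": [[[0,0.004,0],[0,0,0],-1],[[0,0.004,-0.03],[0,0,0],-1],[[0,0.004,-0.06],[0,0,0],-1],[[0,0.004,-0.085],[0,0,0],-1],[[0,0.004,-0.085],[0,0,0],-1]]}}

```text
t: 15.85
tcp_pos: [0.4572, 0.111, 0.1415]
ee_rot: [[0.005, 0.001, 1.0], [-1.0, 0.001, 0.005], [-0.001, -1.0, 0.001]]
force: [-0.7, 0.4, 0.6]
gripper_width: 0.0465
```

```bash
python3 plan.py 453.5 111 141 -89.75;python3 - <<'E'
from kh import *
W=wshot('w17')
f=W["frame"];cv2.imwrite('pics/w17c.png',cv2.resize(f[125:265,200:440],None,fx=3.3,fy=3.3,interpolation=cv2.INTER_CUBIC))
E
```

```text
t 15.85 at [457.2 111.  141.5] yaw -89.7 tilt [-8.e-04 -1.e+00] 0.0007 F [-0.7  0.4  0.6] w 46.5 q [ 0.67 -0.28 -0.5  -0.   -1.35  0.91]
shift/150: [-0.0001, 0.0033, -0.0246] turn/360: [-0.00011, 0.00015, -0.00013] mm 3.7
```

View pics/w17c.png

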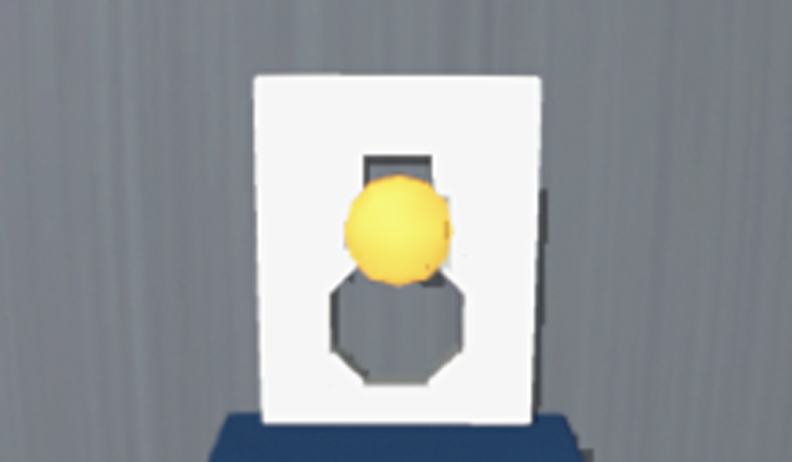

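Head is over the slot. Continue to the fence, watching the x force.

>>> {"method": "send_rows", "body": {"targets": [[[0,0,-0.01],[0,0,0],-1],[[0,0,-0.02],[0,0,0],-1],[[0,0,-0.028],[0,0,0],-1],[[0,0,-0.028],[0,0,0],-1]]}}

```text
t: 16.3
tcp_pos: [0.4535, 0.111, 0.1415]
ee_rot: [[0.005, 0.001, 1.0], [-1.0, 0.001, 0.005], [-0.001, -1.0, 0.001]]
force: [0.4, 0.6, 1.1]
gripper_width: 0.0466
```

```bash
python3 plan.py 452.5 111 141 -89.75
```

```text
t 16.3 at [453.5 111.  141.5] yaw -89.72 tilt [-7.e-04 -1.e+00] 0.001 F [0.4 0.6 1.1] w 46.6 q [ 0.67 -0.29 -0.51  0.   -1.35  0.9 ]
shift/150: [-0.0002, 0.0031, -0.0068] turn/360: [-0.00016, 9e-05, -0.0001] mm 1.1
```

Moved exactly 17.0 mm, with no fence force yet. Press on another ~2 mm.

>>> {"method": "send_rows", "body": {"targets": [[[0,0,-0.006],[0,0,0],-1],[[0,0,-0.012],[0,0,0],-1],[[0,0,-0.012],[0,0,0],-1]]}}

```text
t: 16.6
tcp_pos: [0.4527, 0.1109, 0.1415]
ee_rot: [[0.005, 0.004, 1.0], [-1.0, 0.001, 0.005], [-0.001, -1.0, 0.004]]
force: [8.9, -0.6, -4.3]
gripper_width: 0.0466
```

```bash
python3 plan.py 452.5 111 141 -89.75;python3 - <<'E'
from kh import *
W=wshot('w18')
E
```

```text
t 16.6 at [452.7 110.9 141.5] yaw -89.74 tilt [-0.001 -1.   ] 0.0037 F [ 8.9 -0.6 -4.3] w 46.6 q [ 0.68 -0.3  -0.52  0.   -1.35  0.9 ]
shift/150: [-0.0004, 0.0036, -0.0015] turn/360: [-0.0006, 3e-05, -0.00015] mm 0.6
```

View pics/w18.png

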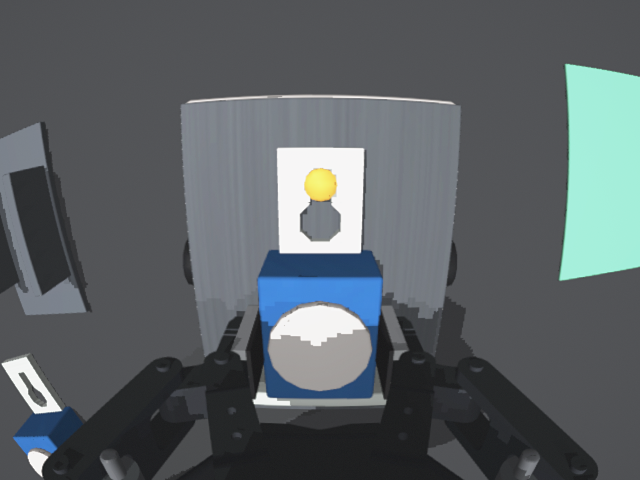

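Fence contact at 8.9 N. Ease off the preload, open, and back up.

>>> {"method": "send_rows", "body": {"targets": [[[0,0,0.004],[0,0,0],-1],[[0,0,0.004],[0,0,0],-1],[[0,0,0.004],[0,0,0],1],[[0,0,0.004],[0,0,0],1],[[0,0,0.004],[0,0,0],1]]}}

```text
t: 17.15
tcp_pos: [0.452, 0.1109, 0.1411]
ee_rot: [[0.005, -0.0, 1.0], [-1.0, 0.0, 0.005], [-0.0, -1.0, -0.0]]
force: [-0.4, -0.2, 0.2]
gripper_width: 0.0855
```

>>> {"method": "send_rows", "body": {"targets": [[[0,0,0],[0,0,0],1],[[0,-0.1,0],[0,0,0],1],[[0,-0.3,0],[0,0,0],1],[[0,-0.6,0],[0,0,0],1],[[0,-0.6,0],[0,0,0],1]]}}

```text
t: 17.65
tcp_pos: [0.4543, 0.1113, 0.2395]
ee_rot: [[0.005, 0.011, 1.0], [-1.0, 0.005, 0.005], [-0.005, -1.0, 0.011]]
force: [0.0, -0.1, 0.7]
gripper_width: 0.0854
```

```bash
python3 plan.py 436.5 -306.5 200 -90;python3 - <<'E'
from kh import *
from workcell import cams
W=wshot('w19');T=cams.read_camera("top");np.savez("top1.npz",**T)
cv2.imwrite("pics/top1c.png",cv2.resize(T["frame"][220:350,250:390],None,fx=4,fy=4,interpolation=cv2.INTER_CUBIC))
E
```

```text
t 17.65 at [454.3 111.3 239.5] yaw -89.71 tilt [-0.0045 -0.9999] 0.0115 F [ 0.  -0.1  0.7] w 85.4 q [ 0.68 -0.33 -0.37  0.   -1.52  0.9 ]
shift/150: [2.7856, 0.249, -0.1356] turn/360: [-0.00182, 0.0008, -0.00072] mm 420.0
```

View pics/w19.png

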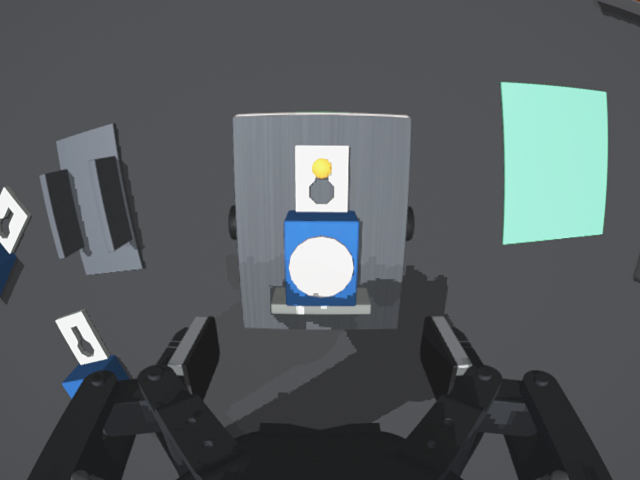

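View pics/top1c.png

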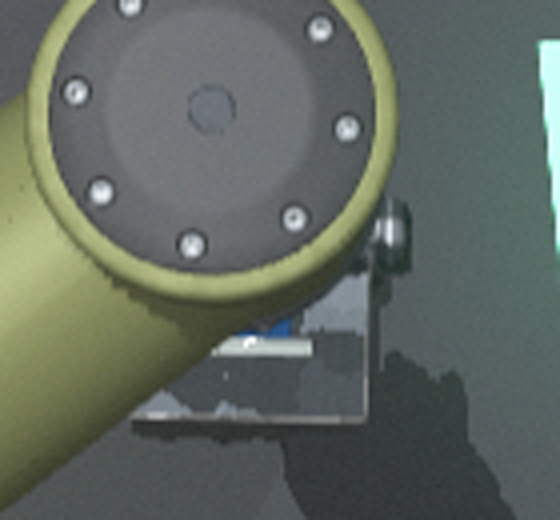

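```bash
python3 - <<'E'
from kh import *
W=load("w19.npz")
m=mask(W,(0,0,110),(180,70,255),(286,234,356,300));b=max(blobs(m),key=lambda t:t[1]);d=wonz(W,b[0],.089)[0]*1000
m=mask(W,(8,120,80),(35,255,255),(300,150,345,185));b=max(blobs(m),key=lambda t:t[1]);s=wonz(W,b[0],.0615)[0]*1000
print(d,s,s-d, "tongue end", (wonz(W,(321.5,146.5),.0555)[0]*1000-s))
E
```

```text
[452.07881892 111.72849031  89.        ] [511.25229811 111.64115121  61.5       ] [ 59.17347919  -0.0873391  -27.5       ] tongue end [14.34790307  0.11635405 -6.        ]
```

>>> {"method": "send_rows", "body": {"targets": [[[0.25,0,0],[-0.0018,0,-0.0007],0],[[0.5,0,0],[-0.0018,0,-0.0007],-1],[[0.75,0,-0.04],[-0.0018,0,-0.0007],-1],[[1,0,-0.04],[-0.0018,0,-0.0007],-1]]}}

```text
t: 18.15
tcp_pos: [0.4462, -0.0405, 0.2309]
ee_rot: [[0.006, -0.011, 1.0], [-1.0, -0.004, 0.006], [0.004, -1.0, -0.011]]
force: [0.5, -0.2, -0.3]
gripper_width: 0.028
```

```bash
python3 plan.py 436.5 -306.5 200 -90
```

```text
t 18.15 at [446.2 -40.5 230.9] yaw -89.68 tilt [ 0.0039 -0.9999] -0.0115 F [ 0.5 -0.2 -0.3] w 28.0 q [ 0.36 -0.37 -0.41 -0.   -1.54  1.21]
shift/150: [1.7724, 0.2136, -0.072] turn/360: [0.00182, 0.0009, 0.00063] mm 268.0
```

>>> {"method": "send_rows", "body": {"targets": [[[0.25,0,-0.02],[0.001,0,0.0003],-1],[[0.5,0,-0.03],[0.001,0,0.0003],-1],[[0.75,0,-0.04],[0.001,0,0.0003],-1],[[0.95,0,-0.04],[0.001,0,0.0003],-1]]}}

```text
t: 18.55
tcp_pos: [0.4409, -0.1835, 0.2314]
ee_rot: [[0.004, -0.005, 1.0], [-1.0, -0.002, 0.004], [0.002, -1.0, -0.005]]
force: [1.5, 0.6, 0.2]
gripper_width: 0.0
```

```bash
python3 plan.py 436.5 -306.5 180 -90
```

```text
t 18.55 at [ 440.9 -183.5  231.4] yaw -89.76 tilt [ 0.0019 -1.    ] -0.0054 F [1.5 0.6 0.2] w 0.0 q [ 0.03 -0.29 -0.35  0.   -1.52  1.54]
shift/150: [0.8194, 0.3444, -0.0308] turn/360: [0.00086, 0.00065, 0.00031] mm 133.4
```

>>> {"method": "send_rows", "body": {"targets": [[[0.25,0,-0.02],[0.0004,0,0],-1],[[0.5,0.1,-0.03],[0.0004,0,0],-1],[[0.75,0.2,-0.03],[0.0004,0,0],-1],[[0.82,0.34,-0.03],[0.0004,0,0],-1],[[0.82,0.34,-0.03],[0.0004,0,0],-1]]}}

```text
t: 19.05
tcp_pos: [0.4355, -0.3055, 0.1767]
ee_rot: [[0.002, -0.009, 1.0], [-1.0, 0.001, 0.002], [-0.001, -1.0, -0.009]]
force: [-0.3, 0.9, 0.3]
gripper_width: -0.0001
```

```bash
python3 plan.py 436.5 -306.5 140 -90;python3 - <<'E'
from kh import *
W=wshot('w20')
for k,lo,hi in(("blue",(100,120,60),(125,255,255)),("yellow",(22,120,100),(33,255,255)),("green",(50,120,60),(75,255,255))):
    for c,a,l in blobs(mask(W,lo,hi,(200,50,450,480)),100): print(k,c.round(1),a,np.round(wonz(W,c,.047)*1000,1))
E
```

```text
t 19.05 at [ 435.5 -305.5  176.7] yaw -89.9 tilt [-0.0012 -1.    ] -0.0089 F [-0.3  0.9  0.3] w -0.1 q [-0.23 -0.11 -0.3   0.   -1.4   1.81]
shift/150: [0.0073, 0.2448, 0.0086] turn/360: [0.00142, 0.00029, -0.00019] mm 36.8
blue [322.9 268.5] 1541 [[ 437.2 -306.6   47. ]]
yellow [345.6  69.6] 1718 [[ 547.6 -317.9   47. ]]
green [334.  172.3] 1720 [[ 492.3 -312.3   47. ]]
```

View pics/w20.png

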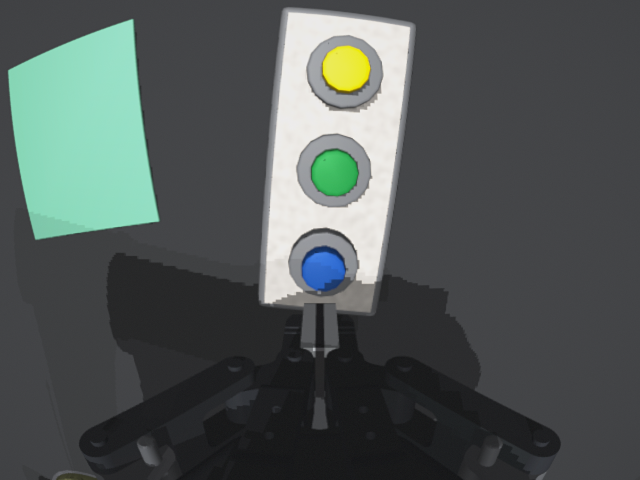

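>>> {"method": "send_rows", "body": {"targets": [[[0.008,0.1,0.01],[0.0014,0,0],-1],[[0.008,0.2,0.01],[0.0014,0,0],-1],[[0.008,0.31,0.01],[0.0014,0,0],-1],[[0.008,0.31,0.01],[0.0014,0,0],-1],[[0.008,0.31,0.01],[0.0014,0,0],-1]]}}

```text
t: 19.6
tcp_pos: [0.4391, -0.3057, 0.1351]
ee_rot: [[0.006, 0.007, 1.0], [-1.0, -0.002, 0.006], [0.002, -1.0, 0.007]]
force: [0.7, 0.2, 0.3]
gripper_width: -0.0001
```

```bash
python3 plan.py 437 -306.7 120 -90
```

```text
t 19.6 at [ 439.1 -305.7  135.1] yaw -89.67 tilt [ 0.0024 -1.    ] 0.0066 F [0.7 0.2 0.3] w -0.1 q [-0.23 -0.09 -0.35  0.   -1.3   1.81]
shift/150: [0.0063, 0.1003, -0.0147] turn/360: [-0.00105, 0.00093, 0.00038] mm 15.2
```

>>> {"method": "send_rows", "body": {"targets": [[[0.006,0.03,-0.012],[-0.0006,0,0],-1],[[0.006,0.06,-0.012],[-0.0006,0,0],-1],[[0.006,0.08,-0.012],[-0.0006,0,0],-1],[[0.006,0.08,-0.012],[-0.0006,0,0],-1]]}}

```text
t: 20.0
tcp_pos: [0.4374, -0.307, 0.1226]
ee_rot: [[0.005, 0.004, 1.0], [-1.0, -0.002, 0.005], [0.002, -1.0, 0.004]]
force: [-0.7, 0.6, 2.6]
gripper_width: -0.0
```

```bash
python3 plan.py 437 -306.7 115 -90
```

```text
t 20.0 at [ 437.4 -307.   122.6] yaw -89.72 tilt [ 0.0022 -1.    ] 0.0035 F [-0.7  0.6  2.6] w -0.0 q [-0.23 -0.08 -0.37  0.   -1.28  1.81]
shift/150: [-0.0023, 0.0507, -0.0029] turn/360: [-0.00056, 0.00078, 0.00034] mm 7.6
```

>>> {"method": "send_rows", "body": {"targets": [[[0,0.02,0],[0,0,0],-1],[[0,0.04,0],[0,0,0],-1],[[0,0.05,0],[0,0,0],-1],[[0,0.05,0],[0,0,0],-1]]}}

```text
t: 20.4
tcp_pos: [0.4376, -0.3072, 0.1184]
ee_rot: [[0.006, 0.004, 1.0], [-1.0, -0.003, 0.006], [0.003, -1.0, 0.004]]
force: [-7.6, 7.9, 19.6]
gripper_width: 0.0003
```

```bash
python3 plan.py 437 -306.7 115 -90
```

```text
t 20.4 at [ 437.6 -307.2  118.4] yaw -89.68 tilt [ 0.0035 -1.    ] 0.0042 F [-7.6  7.9 19.6] w 0.3 q [-0.23 -0.08 -0.38  0.   -1.27  1.81]
shift/150: [-0.0036, 0.0228, -0.004] turn/360: [-0.00066, 0.0009, 0.00055] mm 3.5
```

>>> {"method": "send_rows", "body": {"targets": [[[0,-0.05,0],[0,0,0],-1],[[0,-0.2,0],[0,0,0],-1],[[0.02,-0.25,0.2],[0,0,0],-1],[[0.05,-0.25,0.5],[0,0,0],-1],[[0.07,-0.25,0.7],[0,0,0],-1]]}}

```text
t: 20.9
tcp_pos: [0.544, -0.3171, 0.1527]
ee_rot: [[0.005, 0.004, 1.0], [-1.0, -0.002, 0.005], [0.002, -1.0, 0.004]]
force: [-0.8, 0.3, 0.4]
gripper_width: -0.0006
```

```bash
python3 plan.py 547.8 -317.8 135 -90;python3 - <<'E'
from kh import *
W=wshot('w21')
E
```

```text
t 20.9 at [ 544.  -317.1  152.7] yaw -89.72 tilt [ 0.002 -1.   ] 0.0037 F [-0.8  0.3  0.4] w -0.6 q [-0.21  0.15 -0.08  0.   -1.34  1.79]
shift/150: [0.0046, 0.1181, 0.0249] turn/360: [-0.00059, 0.00076, 0.00032] mm 18.1
```

View pics/w21.png

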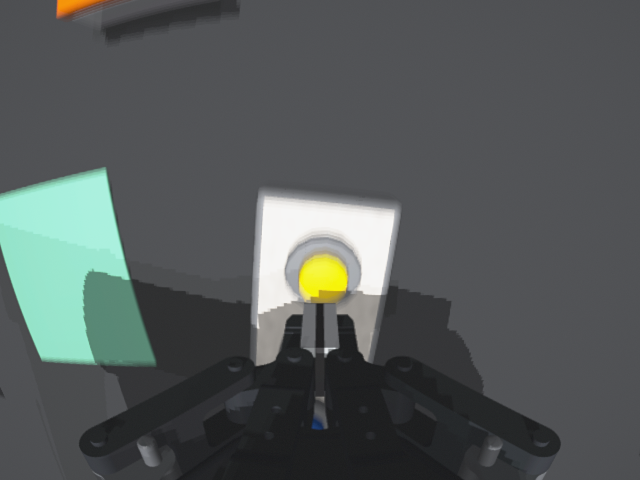

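>>> {"method": "send_rows", "body": {"targets": [[[0.005,0,0.024],[-0.0005,0,0],-1],[[0.005,0.06,0.024],[-0.0005,0,0],-1],[[0.005,0.12,0.024],[-0.0005,0,0],-1],[[0.005,0.17,0.024],[-0.0005,0,0],-1],[[0.005,0.17,0.024],[-0.0005,0,0],-1]]}}

```text
t: 21.45
tcp_pos: [0.5447, -0.3175, 0.1257]
ee_rot: [[0.004, -0.002, 1.0], [-1.0, -0.001, 0.004], [0.001, -1.0, -0.002]]
force: [0.5, 0.3, -0.8]
gripper_width: -0.0001
```

```bash
python3 plan.py 547.8 -317.8 116.5 -90
```

```text
t 21.45 at [ 544.7 -317.5  125.7] yaw -89.74 tilt [ 0.001 -1.   ] -0.0022 F [ 0.5  0.3 -0.8] w -0.1 q [-0.21  0.17 -0.1   0.   -1.3   1.79]
shift/150: [0.0021, 0.0613, 0.0209] turn/360: [0.00035, 0.00071, 0.00015] mm 9.7
```

>>> {"method": "send_rows", "body": {"targets": [[[0,0.02,0.02],[0,0,0],-1],[[0,0.04,0.02],[0,0,0],-1],[[0,0.06,0.02],[0,0,0],-1],[[0,0.065,0.02],[0,0,0],-1],[[0,0.065,0.02],[0,0,0],-1]]}}

```text
t: 21.95
tcp_pos: [0.5492, -0.3179, 0.1188]
ee_rot: [[0.005, 0.001, 1.0], [-1.0, -0.003, 0.005], [0.003, -1.0, 0.001]]
force: [-1.4, 0.1, 4.8]
gripper_width: -0.0005
```

```bash
python3 plan.py 547.8 -317.8 116.5 -90
```

```text
t 21.95 at [ 549.2 -317.9  118.8] yaw -89.71 tilt [ 0.0028 -1.    ] 0.0013 F [-1.4  0.1  4.8] w -0.5 q [-0.21  0.18 -0.1   0.   -1.28  1.78]
shift/150: [-0.0008, 0.0152, -0.0095] turn/360: [-0.0002, 0.00081, 0.00045] mm 2.7
```

Force 4.8 N at 118.8 mm is about at the stop. Press 2 mm more to be sure.

>>> {"method": "send_rows", "body": {"targets": [[[0,0.01,0],[0,0,0],-1],[[0,0.014,0],[0,0,0],-1],[[0,0.014,0],[0,0,0],-1]]}}

```text
t: 22.25
tcp_pos: [0.5492, -0.318, 0.1186]
ee_rot: [[0.005, 0.002, 1.0], [-1.0, -0.004, 0.005], [0.004, -1.0, 0.002]]
force: [-5.5, 4.6, 13.7]
gripper_width: -0.0001
```

>>> {"method": "send_rows", "body": {"targets": [[[0,-0.05,0],[0,0,0],-1],[[0,-0.2,0],[0,0,0],-1],[[-0.01,-0.23,-0.15],[0,0,0],-1],[[-0.035,-0.23,-0.37],[0,0,0],-1],[[-0.035,-0.23,-0.37],[0,0,0],-1]]}}

```text
t: 22.75
tcp_pos: [0.4909, -0.3123, 0.1498]
ee_rot: [[0.004, -0.001, 1.0], [-1.0, -0.001, 0.004], [0.001, -1.0, -0.001]]
force: [1.0, -0.6, 0.4]
gripper_width: -0.0001
```

```bash
python3 plan.py 492.3 -312.2 125 -90;python3 - <<'E'
from kh import *
W=wshot('w22')
E
```

```text
t 22.75 at [ 490.9 -312.3  149.8] yaw -89.77 tilt [ 9.e-04 -1.e+00] -0.0006 F [ 1.  -0.6  0.4] w -0.1 q [-0.22  0.03 -0.21  0.   -1.33  1.8 ]
shift/150: [-0.0011, 0.1652, 0.0097] turn/360: [0.0001, 0.00063, 0.00014] mm 24.8
```

View pics/w22.png

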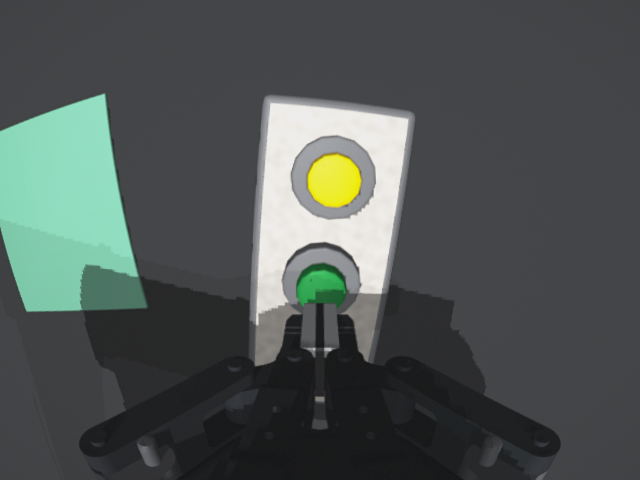

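Yellow has been pressed and is up again (334,180); green is next, at (320,288).

>>> {"method": "send_rows", "body": {"targets": [[[0,0.05,0.01],[0,0,0],-1],[[0,0.11,0.01],[0,0,0],-1],[[0,0.165,0.01],[0,0,0],-1],[[0,0.165,0.01],[0,0,0],-1]]}}

```text
t: 23.2
tcp_pos: [0.4947, -0.3124, 0.1232]
ee_rot: [[0.005, -0.002, 1.0], [-1.0, -0.001, 0.005], [0.001, -1.0, -0.002]]
force: [-1.0, 0.1, 0.9]
gripper_width: -0.0001
```

>>> {"method": "send_rows", "body": {"targets": [[[0,0.015,0],[0,0,0],-1],[[0,0.03,0],[0,0,0],-1],[[0,0.045,0],[0,0,0],-1],[[0,0.06,0],[0,0,0],-1],[[0,0.06,0],[0,0,0],-1]]}}

```text
t: 23.7
tcp_pos: [0.495, -0.3128, 0.1186]
ee_rot: [[0.005, 0.001, 1.0], [-1.0, -0.003, 0.005], [0.003, -1.0, 0.001]]
force: [-5.0, 4.8, 12.0]
gripper_width: 0.0004
```

```bash
python3 plan.py 492.3 -312.2 116 -90
```

```text
t 23.7 at [ 495.  -312.8  118.6] yaw -89.69 tilt [ 0.0029 -1.    ] 0.0007 F [-5.   4.8 12. ] w 0.4 q [-0.22  0.06 -0.24  0.   -1.27  1.8 ]
shift/150: [-0.0042, 0.0174, -0.0181] turn/360: [-0.00012, 0.00086, 0.00047] mm 3.8
```

Green is fully down at the same stop height, with 12 N on the tool. Retreat and check.

>>> {"method": "send_rows", "body": {"targets": [[[0,-0.1,0],[0,0,0],-1],[[0,-0.4,0],[0,0,0],-1],[[0,-0.7,0],[0,0,0],-1],[[0,-0.9,0],[0,0,0],-1],[[0,-0.9,0],[0,0,0],-1]]}}

```text
t: 24.2
tcp_pos: [0.4961, -0.3135, 0.2579]
ee_rot: [[0.005, 0.009, 1.0], [-1.0, -0.006, 0.005], [0.006, -1.0, 0.009]]
force: [-0.5, -0.2, -0.6]
gripper_width: 0.0003
```

```bash
python3 plan.py 492.3 -312.2 250 -90; python3 - <<'E'
from kh import *
from workcell import cams
T=cams.read_camera("top");np.savez("top2.npz",**T);cv2.imwrite("pics/top2.png",T["frame"])
S=cams.read_camera("scene");cv2.imwrite("pics/scene2.png",S["frame"]);W=wshot("w23")
m=mask(T,(18,120,100),(35,255,255),(300,250,325,270)); b=max(blobs(m,5),key=lambda t:t[1]);s=onz(T,b[0],.0615)[0]*1000
m=mask(T,(0,0,200),(180,50,255),(290,262,335,303))
for c,a,l in blobs(m,100): print(c,a,"d screw",(s-onz(T,c,.089)[0]*1000).round(1),np.median(wpts(T,l)[:,2]))
for k,lo,hi in(("blue",(100,120,60),(125,255,255)),("yellow",(22,120,100),(33,255,255)),("green",(50,120,60),(75,255,255))):
    m=mask(S,lo,hi,(140,380,270,480));bl=blobs(m,30)
    for c,a,l in bl:print("scene",k,c.round(1),a,np.median(wpts(S,l)[:,2]).round(4))
x0,y0=270,230;cv2.imwrite("pics/top2c.png",cv2.resize(T["frame"][230:335,265:360],None,fx=5,fy=5,interpolation=cv2.INTER_CUBIC))
E
```

```text
t 24.2 at [ 496.1 -313.5  257.9] yaw -89.73 tilt [ 0.0063 -0.9999] 0.009 F [-0.5 -0.2 -0.6] w 0.3 q [-0.22 -0.   -0.04  0.   -1.52  1.8 ]
shift/150: [-0.0088, 0.0527, -0.0259] turn/360: [-0.00143, 0.00077, 0.001] mm 8.9
[311.66225166 267.78807947] 151 d screw [ 18.6   1.3 -27.5] 0.05478014915633872
[310.40524781 288.52478134] 343 d screw [ 60.    0.1 -27.5] 0.08807400401010512
scene yellow [224.3 455.4] 236 0.0522
scene green [196.  435.1] 199 0.0521
```

View pics/top2c.png

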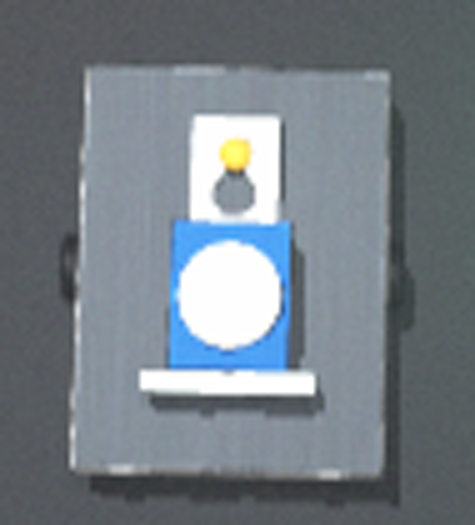

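View pics/scene2.png

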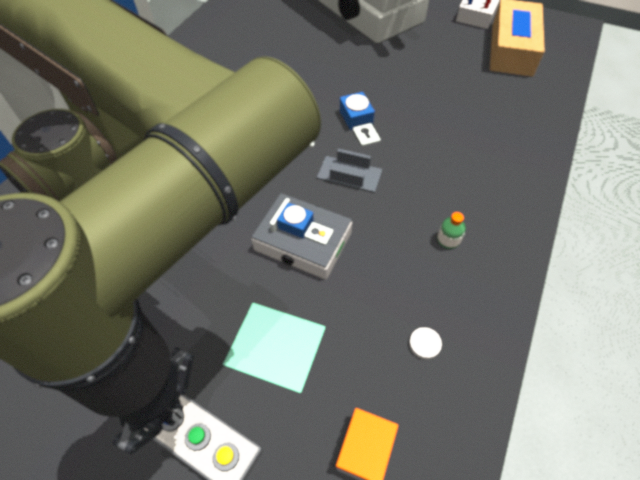

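```bash
python3 - <<'E'
from kh import *
W=load("w23.npz");T=load("top2.npz")
for k,lo,hi in(("blue",(100,120,60),(125,255,255)),("yellow",(22,120,100),(33,255,255)),("green",(50,120,60),(75,255,255))):
    for c,a,l in blobs(mask(W,lo,hi),60): print("wrist",k,c.round(),a,np.median(W["z_map"][l]).round(4))
    for c,a,l in blobs(mask(T,lo,hi,(480,220,540,330)),10): print("top",k,c.round(),a,np.median(wpts(T,l)[:,2]).round(4))
E
```

```text
wrist blue [311. 298.] 396 0.2989
wrist yellow [328. 168.] 917 0.2656
wrist green [320. 239.] 818 0.2827
```

```bash
python3 -c "
from workcell import arm
print(arm.close_job())"
```

```text
the job is handed in; nothing more can be done
None
```

The whole job was carried out and handed in at 24.2 s; no verdict was reported.

**What I did**
- **Holder:** I took the smallest blue holder from the rack by its end faces and set it level on the mat. I let go, took it again by its long sides, and lowered the keyhole over the screw. It then slid about 17 mm along -x until the fence pushed back with about 9 N, and I let go.
- **Keys:** I pressed blue, then yellow, then green with the shut fingers, releasing each before the next. Each went down to the same stop, TCP height 118.4–118.6 mm, with 12–20 N on the tool.

**Last checks**
- **Holder position:** The block is against the fence in the top view, with the slot under the screw head. The dish-to-screw distance measured 60.0 mm (top camera) and 59.2 mm (wrist camera), against 61 mm nominal. The tongue end was 14.3 mm past the screw, against 15 mm. These differences are within the cameras' 2 mm calibration.
- **Keys and bystanders:** Yellow and green are back at their starting pixels and height. Blue was hidden from the top and scene cameras, so I judged it up from the wrist depth, which fits a key in line with the other two. The bottle, tip box and loose dish look unmoved in the scene picture.
- **Disagreements:** The scene and top cameras differed by about 4–5 mm on absolute positions, so I used the wrist camera for the fit. The arm also sat about 2–4 mm off its targets at times, which I corrected from its measured pose.

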